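# Stand the cell reference chart on its kickstand

## Task

The cell reference chart lies face down on the bench. Unfold the kickstand on its back all the way to its stop, then pick the chart up by its handle and set it down gently on the black mat in front of the analyser, so that it stands by itself leaning back on the kickstand, its printed face square to the robot's side of the mat, with its foot strip and the kickstand's foot bar both on the mat, and let go. Leave the brown stain bottle, the dropper bottle and the white swab box where they stand.

Things in the scene. Friction and masses are not known exactly. Their poses are not given: they have to be found in the camera images.
- chart_mid (a point): Centre of the chart's board: grey, 160 mm wide, 150 mm tall, 10 mm thick, printed face with cell pictures, whole chart about 0.5 kg. Axes: x from the handle towards the foot strip, y across the width, z out of the back. At the start it lies face down on bumpers, z up, its back 17 mm above the bench. The microscope stands behind it: keep out of x over 0.6 m at y -0.2 to -0.33 m, up to 0.45 m high.
- chart_grip (a point): Middle of the grip sleeve of the chart's bow handle: black ribbed flat-sided bar, 14 mm thick, 18 mm high, 84 mm long, turning freely on the bow, so that a lifted chart swings down and hangs upright. Axes as chart_mid: y along the sleeve. At the start its axis is 16 mm above the bench; 48 mm free space between sleeve and board. From chart_base it lies at x -207, z +5 mm.
- chart_base (a point): Middle of the axis of the rubber foot strip: round bar 12 mm in diameter, 156 mm long, along the bottom edge, on which the chart stands. Axes as chart_mid. Standing with the kickstand fully open, the chart leans back 18.1 degrees: foot bar 70 mm behind the strip; sleeve axis 69 mm behind the strip's axis and 201 mm above the surface. Upright, strip just touching, the sleeve axis is 213 mm up.
- chart_hinge (a point): Middle of the kickstand's hinge axis (parallel to y) between two black lugs 120 mm apart on the chart's back. Axes as chart_mid. It lies 13 mm off the board's back face; from chart_base at x -92, z +19 mm. The lugs reach 7 mm beyond the axis.
- kickstand_foot (a point): Middle of the axis of the kickstand's foot bar: rubber-covered round bar 12 mm in diameter, 84 mm wide, joining two thin steel arms, 85 mm from the hinge axis. Folded, it lies near the chart's bottom edge, its axis 13 mm off the board's back (30 mm above the bench), 7 mm free under it; it can be pinched from above across the bar. x points from hinge to bar, y along the bar.
- kickstand (a joint): Opening angle of the kickstand in rad: 0 folded flat on the back (it starts folded or up to 0.12), 0.6 (34 degrees) at its stop. It swings about the hinge axis, the foot bar rising off the back and moving towards the handle. Friction of 0.07 Nm (about 0.8 N at the bar, plus its 50 g) holds it where it is left.
- mat: Fixed black rubber mat on the bench, 125 mm (x) by 200 mm (y), 3 mm thick; origin at the centre of its underside; x points away from the robot's side, towards the analyser. The analyser's front overhangs: its lip, 100 to 170 mm up, is 45 to 80 mm behind the mat's centre and comes forward on the right to x = 0.48 m at y = -0.1 m; above that it slopes back (x = 0.64 at 250 mm up).
- stain_bottle: Loose brown glass bottle with black cap, 52 mm in diameter, 116 mm tall, standing to the left of the mat; origin at the centre of its underside.
- dropper_bottle: Loose small white bottle with screw cap, 30 mm in diameter, 63 mm tall, standing between chart and mat; origin at the centre of its underside.
- swab_box: Loose white carton, 54 x 67 x 60 mm tall, standing behind the chart on the right; origin at the centre of its underside.

How it is judged:
On the way, in this order (a step that is already met when the one before it is completed fails the run):
1. the kickstand has been unfolded to its stop (at least 0.54 rad) (value of joint kickstand above 0.54 rad), for 0.2 s.
2. the chart has been lifted clear of the bench by its handle and hangs upright (foot strip over 30 mm up) (height (world z) of chart_base above 0.03 m and angle between chart_grip's own x axis and vertical above 2.4 rad), for 0.1 s.
At the end, for the whole second after the job is handed in: Chart stands alone on the mat, handle up, kickstand open 0.54 rad or more, leaning back 12.5 to 23.5 degrees, level, face to the robot's side within 0.26 rad; foot strip and foot bar rest inside the mat's front and rear edges, strip's middle within 40 mm, bar's 58 mm of its centre line (value of joint kickstand above 0.54 rad and angle between chart_grip's own x axis and vertical above 2.65 rad and angle between chart_grip's own z axis and vertical between 1.79 and 1.98 rad and angle between chart_grip's own y axis and vertical between 1.52 and 1.62 rad and angle between the y axis of chart_grip and the y axis of mat, either way round below 0.26 rad and x of chart_base in the frame of mat between -0.0625 and 0 m and x of kickstand_foot in the frame of mat between 0 and 0.0625 m and y of chart_base in the frame of mat between -0.04 and 0.04 m and y of kickstand_foot in the frame of mat between -0.058 and 0.058 m and height (world z) of chart_base between 0.0065 and 0.013 m and height (world z) of kickstand_foot between 0.0065 and 0.013 m); the robot touches nothing.
It fails at once if the chart is dropped or pressed hard on the mat (over 60 N) (contact force between mat and anything else above 60 N).
It fails at once if a bystander (stain bottle, dropper bottle or swab box) is moved more than 25 mm or knocked over (distance of any of stain_bottle, dropper_bottle, swab_box from where it was at the start of the episode above 0.025 m or angle between any of stain_bottle, dropper_bottle, swab_box's own z axis and vertical above 0.6 rad).
It also fails if it takes over 69 s, if anything falls off the work surface, if the arm or the gripper's body presses on something with over 40 N, if the wrist force passes 120 N, or if a joint passes its speed limit or range.

## Robot

A 6-joint arm with a two-finger parallel gripper is mounted at the origin on a cart in front of the work surface, level with it; the furniture and walls round the work are solid. World frame = base frame: x ahead of the robot, y to its left, z up, the work surface at z = 0. Lengths are in m, angles in rad, forces in N, time in s.
With the tool pointing down it reaches from about 0.35 to 0.975 m from the base axis. Payload 4.9 kg.
Tool frame: the origin (TCP) lies at the very end of the fingers, on their centre line; the grasp point (between the pads) lies behind it (manip.grip_depth is the z of the grasp point in the tool frame, in m); z points along the fingers, y is the direction in which the jaws open and shut (so a half turn about z gives the same grasp; the last joint's range is limited). The gripper opens to 85 mm and grips with 20 to 120 N. Pads are 22 mm wide; open, the fingers measure 114 mm over their backs; the gripper's body (76 mm by 85 mm) begins 54 mm behind the grasp point. The pads swing forward as they close: fully open they stand 13 mm farther back than shut.
Start: joints at [1.156, 0.053, 1.613, -0, 1.476, -0.119], TCP at [0.182, 0.598, 0.231] pointing down, gripper open.
Joint ranges: [-3.01, 3.01], [-1.01, 2.22], [0.06, 2.58], [-1.02, 4.17], [0.09, 2.62], [-3.14, 3.14]. Speed limits (rad/s): [2.57, 2.57, 3.14, 3.14, 3.14, 3.14].

## Interface

Orientations are given as a unit quaternion [w, x, y, z].
In Python, from plant import state, optics, manip, silhouettes, place_of gives the robot as it stands. The module is installed in compiled form; this text tells all that it offers.
- The arm moves only by the tool jog_arm, never from a script. Its argument "increments" is a list of rows, each an object with "slide": the shift along the tool's x, y, z in mm, a list of three; "rotation": the turn, a rotation vector about the tool's x, y, z in degrees, a list of three. A call has 1 to 20 rows; each row shifts and turns the commanded pose from where the row before left it, along the tool's axes as they then stand; what a row does not reach is not made up. A row lasts 1/12 s, in which the tool goes at most 41.7 mm and 7.16 degrees, less where a joint would pass 70% of its speed; a pose out of reach is approached as far as the arm can. A call with a gripper value outside its range is refused whole. "fingers" is the opening, from 0 (shut) to 1 (fully open), set as the call begins (left out, the last holds). The fingers move at their own pace and stop on an object; the grip force is fixed at half the most. Time passes only in rows, so rows that do not move let the fingers close. It gives the time, the measured TCP pose, the force and the opening at its end, in the units of the state.
- state(): the state, without advancing time (a new reading comes with each control period).
- optics.grab_frame(name): name is "scene" or "side" or "wrist"; returns a dict with "frame" (400x640x3 uint8, blue, green, red), "camera_matrix" (3x3 intrinsics, pixels), "distortion" ([k1, k2, p1, p2, k3] as OpenCV has them; the pictures are not rectified), "R" (3x3) and "t" (3): a world point X has camera coordinates R X + t. Camera axes: x right, y down, z forward; pixel columns grow to the right and rows downward; lengths in m; the calibration is good to about 2 mm. A picture is of the moment at which its call begins. There is no depth.
- manip.job_done(): hands the job in, once; it reports no verdict.
Trained networks look in the newest picture that a camera, given by its name, has taken for a name from the list of things; names that differ only in an ending like _2 or _b are one class to them, and where a whole thing is asked for, a point or a joint stands for the part that bears it (a point fixed in the world has none). Each returns a list of dicts, best first, with "score" (0 to 1); they miss things now and then, are a little off and sometimes report something else, mostly with a low value. They report only what shows in the picture. A call takes as long as a camera call.
- silhouettes(thing, camera): "mask" (400x640 bool, what is visible of it) and "bbox" ([left, top, right, bottom] in pixels, round what is visible of it).
- place_of(thing, camera): "uv" ([column, row] in pixels: a listed point, or the origin of a listed thing).
The state is a dict: "time": time; "joint_pos": joint angles; "joint_vel": joint speeds; "joint_efforts": joint torques, N m; "tool_pos": TCP position; "tool_rot": TCP orientation; "contact_force": force on the tool from outside, world axes, zero at the start; "ft_torque": the same for the moment, N m; "gripper_width": opening from 0.0 (shut) to 1.0 (fully open).
Only numpy, scipy, OpenCV 4.12 (cv2) and the standard library are available. Lean on these libraries where they do the work, as an engineer would, in place of code of your own. Each camera call takes 0.05 s, during which the arm holds its last target.

## Working session

There is one attempt and no reset: what is moved stays moved. The work goes in short steps, Python scripts to look and compute and a tool call to move; the robot and the scene stay as the last step left them, time stands still between calls to the robot, and variables do not carry over. Pictures are saved under pics/ and viewed, and the job is handed in when it is done.

Besides the shell and the picture viewer there is one more tool, called after "Call:" by a JSON object that holds its "fn" and its "kwargs", one argument or row to a line. jog_arm: Moves the arm, as the interface text tells. Its arguments: {"type":"object","properties":{"increments":{"type":"array","items":{"type":"object","properties":{"slide":{"type":"array","items":{"type":"number"}},"rotation":{"type":"array","items":{"type":"number"}}}}},"fingers":{"type":"number"}},"required":["increments"]}

```bash
mkdir -p pics
cat > h.py <<'E'
import numpy as np,cv2
from plant import state,optics,manip,silhouettes,place_of
def grab(n,f=None):
    d=optics.grab_frame(n)
    if f: cv2.imwrite('pics/'+f,d['frame'])
    return d
def ray(d,uv):
    K=np.array(d['camera_matrix'],float);D=np.array(d['distortion'],float)
    p=cv2.undistortPoints(np.array([[uv]],float),K,D)[0,0]
    R=np.array(d['R']);t=np.array(d['t'])
    return -R.T@t, R.T@np.array([p[0],p[1],1.])
def atz(d,uv,z):
    c,r=ray(d,uv); return c+r*(z-c[2])/r[2]
def tri(obs):
    A=np.zeros((3,3));b=np.zeros(3)
    for d,uv in obs:
        c,r=ray(d,uv);r=r/np.linalg.norm(r);P=np.eye(3)-np.outer(r,r);A+=P;b+=P@c
    return np.linalg.solve(A,b)
def proj(d,X):
    rv=cv2.Rodrigues(np.array(d['R'],float))[0]
    return cv2.projectPoints(np.array(X,float).reshape(-1,3),rv,np.array(d['t'],float),np.array(d['camera_matrix'],float),np.array(d['distortion'],float))[0][:,0]
E
python3 - <<'E'
from h import *
np.set_printoptions(precision=4,suppress=True)
s=state();print(s['time'],s['tool_pos'],s['tool_rot'],s['contact_force'],manip.grip_depth)
Z={'chart_mid':.012,'chart_grip':.016,'chart_base':.011,'chart_hinge':.030,'kickstand_foot':.030,'mat':0,'stain_bottle':0,'dropper_bottle':0,'swab_box':0}
F={n:grab(n,n+'0.png') for n in('scene','side','wrist')}
for k in Z:
    obs=[]
    for n in ('scene','side'):
        r=place_of(k,n)
        for q in r[:2]: print(k,n,round(q['score'],2),np.array(q['uv']),atz(F[n],q['uv'],Z[k]))
        if r: obs.append((F[n],r[0]['uv']))
    if len(obs)==2: print('   tri',tri(obs))
for n in F: print(n,-np.array(F[n]['R']).T@np.array(F[n]['t']))
print(state()['time'])
E
```

```text
0.0 [0.182  0.5973 0.2301] [-0.0003  0.1474  0.9891 -0.001 ] [ 0.1372 -0.1426  0.0894] -0.0187
chart_mid scene 0.82 [387.1 291. ] [ 0.4595 -0.3567  0.012 ]
chart_mid side 0.59 [322.  276.1] [ 0.4611 -0.3555  0.012 ]
chart_mid side 0.5 [400.  290.5] [ 0.6436 -0.449   0.012 ]
   tri [ 0.4609 -0.3554  0.0111]
chart_grip scene 0.63 [334.3 281.2] [ 0.3765 -0.2673  0.016 ]
chart_grip side 0.56 [282.9 261.1] [ 0.3677 -0.2768  0.016 ]
   tri [ 0.3697 -0.2756  0.0201]
chart_base scene 0.92 [421.4 293.1] [ 0.52   -0.4045  0.011 ]
chart_base scene 0.59 [388.4 293.6] [ 0.4572 -0.3637  0.011 ]
chart_base side 0.57 [346.7 285.1] [ 0.5162 -0.4016  0.011 ]
   tri [ 0.5136 -0.4093  0.0184]
chart_hinge scene 0.91 [381.3 285.2] [ 0.4474 -0.3483  0.03  ]
chart_hinge side 0.88 [318.  269.6] [ 0.4514 -0.3486  0.03  ]
   tri [ 0.4522 -0.3436  0.0248]
kickstand_foot scene 0.62 [420.4 286.1] [ 0.5181 -0.3998  0.03  ]
kickstand_foot side 0.66 [349.3 280.8] [ 0.5202 -0.4079  0.03  ]
   tri [ 0.5253 -0.3945  0.0196]
mat scene 0.95 [280.7 192.2] [0.4804 0.1634 0.    ]
mat side 0.91 [299.1 185.8] [0.498  0.1985 0.    ]
   tri [ 0.4911  0.1791 -0.0001]
stain_bottle scene 0.96 [285.6 164.4] [0.5874 0.3155 0.    ]
stain_bottle side 0.47 [313.4 173.3] [ 0.5762  0.2996 -0.    ]
stain_bottle side 0.21 [321.5 279.9] [ 0.4598 -0.3565  0.    ]
   tri [0.5769 0.2977 0.0058]
dropper_bottle scene 0.77 [302.8 235.8] [ 0.4183 -0.0647  0.    ]
dropper_bottle side 0.48 [288.5 222.9] [ 0.4167 -0.0592  0.    ]
   tri [ 0.4147 -0.0709  0.0066]
swab_box scene 0.8 [471.9 283. ] [ 0.6523 -0.4418  0.    ]
swab_box scene 0.66 [279.7 192.8] [0.476  0.1621 0.    ]
swab_box side 0.9 [402.4 290.9] [ 0.6558 -0.4394  0.    ]
   tri [ 0.6553 -0.4398 -0.0013]
scene [-0.0504 -0.8283  0.6943]
side [ 0.262  -1.1491  0.6985]
wrist [0.112  0.6174 0.373 ]
1.05
```

View pics/scene0.png

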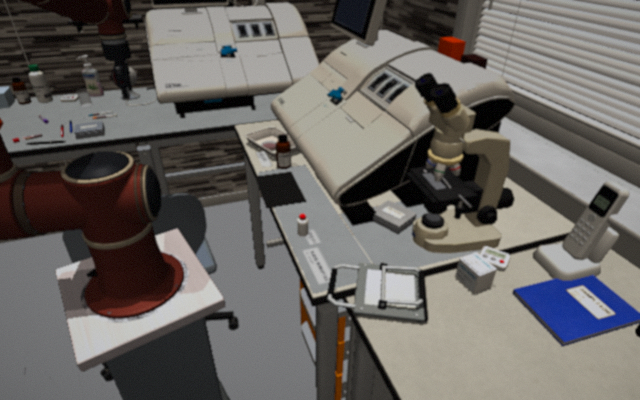

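View pics/side0.png

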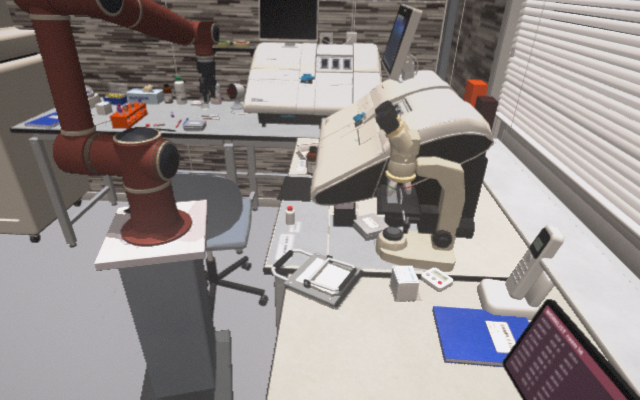

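View pics/wrist0.png

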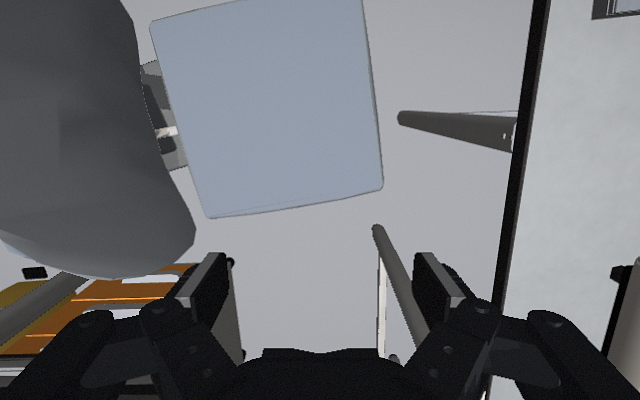

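The chart lies at about (0.46, -0.36) in world coordinates, at scene pixel (387,291), with its handle towards the robot. The mat is at scene (281,190) and the dropper bottle at (303,225) between them. Next I'll plan an arc to a wrist-camera viewing pose above the chart.

```bash
cat >> h.py <<'E'
from scipy.spatial.transform import Rotation as Ro, Slerp
import json
def q2R(q): return Ro.from_quat([q[1],q[2],q[3],q[0]])
def down(yawx,tilt=0.):
    # tool x at yaw (deg), z down ; then turn about tool x by tilt deg
    x=np.array([np.cos(np.radians(yawx)),np.sin(np.radians(yawx)),0]);z=np.array([0,0,-1.]);y=np.cross(z,x)
    return Ro.from_matrix(np.c_[x,y,z])*Ro.from_rotvec([tilt,0,0],degrees=True)
def plan(wps,p=None,R=None,vmax=36.,wmax=6.5):
    """wps: list (pos,Rot[,minrows]); prints rounded rows"""
    s=state()
    if p is None:p=np.array(s['tool_pos'],float)
    if R is None:R=q2R(s['tool_rot'])
    rows=[]
    for w in wps:
        P1,R1=np.array(w[0],float),w[1]
        d=np.linalg.norm(P1-p)*1000;a=np.degrees((R.inv()*R1).magnitude())
        n=max(1,int(np.ceil(d/vmax)),int(np.ceil(a/wmax)),w[2] if len(w)>2 else 1)
        p0,R0=p,R;sl=Slerp([0,1],Ro.concatenate([R0,R1]))
        for i in range(1,n+1):
            pt=p0+(P1-p0)*i/n;Rt=sl(i/n)
            S=np.round(R.inv().apply(pt-p)*1000,1);V=np.round((R.inv()*Rt).as_rotvec(degrees=True),2)
            rows.append({"slide":[float(x)+0. for x in S],"rotation":[float(x)+0. for x in V]})
            p=p+R.apply(S/1000);R=R*Ro.from_rotvec(V,degrees=True)
    for i in range(0,len(rows),20): print('CALL',json.dumps(rows[i:i+20],separators=(',',':')))
    print('end',np.round(p,4),len(rows));return p,R
E
python3 - <<'E'
from h import *
np.set_printoptions(precision=4,suppress=True)
s=state();d=grab('wrist')
p=np.array(s['tool_pos']);R=q2R(s['tool_rot']).as_matrix()
Rc=np.array(d['R']);tc=np.array(d['t'])
# cam in tool
Rct=Rc@R; ct=R.T@(-Rc.T@tc-p)
print(ct,Rct,d['camera_matrix'])
np.savez('cam.npz',Rct=Rct,ct=ct)
pts=np.array([[.37,-.275,.016],[.518,-.403,.011],[.452,-.346,.03],[.52,-.404,.03],[.46,-.356,.017]])
for z in(.2,.25,.3):
  for off in (0,.03,.06):
    y=np.array([np.cos(np.radians(50)),np.sin(np.radians(50)),0])
    P=np.array([.455,-.35,z])-y*off
    Rt=down(50).as_matrix();C=P+Rt@ct;Rw=Rct@Rt.T
    print(z,off,proj(dict(d,R=Rw,t=-Rw@C),pts).round().tolist())
P=np.array([.435,-.375,.25])
plan([([.38,.42,.29],down(125)),([.46,.2,.30],down(100)),([.46,-.1,.30],down(70)),(P,down(50))])
E
```

```text
[ 0.0729 -0.0015 -0.1428] [[ 0.0009  1.     -0.0003]
 [-0.9576  0.0008 -0.2881]
 [-0.2881  0.0005  0.9576]] [[313.9616   0.     319.891 ]
 [  0.     313.9616 198.8159]
 [  0.       0.       1.    ]]
0.2 0 [[214.0, 173.0], [397.0, 175.0], [316.0, 178.0], [404.0, 179.0], [328.0, 177.0]]
0.2 0.03 [[212.0, 145.0], [399.0, 147.0], [316.0, 148.0], [406.0, 149.0], [329.0, 149.0]]
0.2 0.06 [[209.0, 115.0], [402.0, 118.0], [316.0, 117.0], [409.0, 118.0], [329.0, 119.0]]
0.25 0 [[228.0, 165.0], [388.0, 166.0], [317.0, 168.0], [393.0, 169.0], [327.0, 168.0]]
0.25 0.03 [[226.0, 140.0], [389.0, 142.0], [317.0, 142.0], [395.0, 143.0], [327.0, 143.0]]
0.25 0.06 [[223.0, 113.0], [391.0, 116.0], [317.0, 115.0], [397.0, 116.0], [328.0, 117.0]]
0.3 0 [[238.0, 158.0], [380.0, 159.0], [317.0, 161.0], [385.0, 161.0], [326.0, 161.0]]
0.3 0.03 [[236.0, 136.0], [382.0, 137.0], [317.0, 138.0], [386.0, 139.0], [327.0, 139.0]]
0.3 0.06 [[235.0, 112.0], [383.0, 115.0], [317.0, 114.0], [387.0, 115.0], [327.0, 116.0]]
CALL [{"slide":[-30.1,-14.1,-7.3],"rotation":[0.0,0.0,4.76]},{"slide":[-31.2,-11.5,-7.4],"rotatio
[... 940 characters left out ...]
3.2,2.0,0.0],"rotation":[0.0,0.0,3.34]}]
CALL [{"slide":[-33.2,3.8,0.0],"rotation":[0.0,0.0,3.33]},{"slide":[-32.8,5.8,0.0],"rotation":[0.0,0.0,3.33]},{"slide":[-32.4,7.7,0.0],"rotation":[0.0,0.0,3.34]},{"slide":[-32.0,9.6,0.0],"rotation":[0.0,0.0,3.33]},{"slide":[-33.4,8.8,6.3],"rotation":[0.0,0.0,2.5]},{"slide":[-32.9,10.3,6.2],"rotation":[0.0,0.0,2.5]},{"slide":[-32.5,11.7,6.3],"rotation":[0.0,0.0,2.5]},{"slide":[-31.9,13.1,6.2],"rotation":[0.0,0.0,2.5]},{"slide":[-31.3,14.4,6.3],"rotation":[0.0,0.0,2.5]},{"slide":[-30.7,15.9,6.2],"rotation":[0.0,0.0,2.5]},{"slide":[-30.0,17.1,6.3],"rotation":[0.0,0.0,2.5]},{"slide":[-29.1,18.5,6.2],"rotation":[0.0,0.0,2.5]}]
end [ 0.435 -0.375  0.25 ] 32
```

Call:
{"fn": "jog_arm", "kwargs": {
  "increments": [
    {"slide": [-30.1,-14.1,-7.3],"rotation": [0.0,0.0,4.76]},
    {"slide": [-31.2,-11.5,-7.4],"rotation": [0.0,0.0,4.75]},
    {"slide": [-32.1,-8.8,-7.3],"rotation": [0.0,0.0,4.76]},
    {"slide": [-32.6,-6.2,-7.3],"rotation": [0.0,0.0,4.76]},
    {"slide": [-33.1,-3.5,-7.4],"rotation": [0.0,0.0,4.75]},
    {"slide": [-33.3,-0.7,-7.3],"rotation": [0.0,0.0,4.76]},
    {"slide": [-33.1,2.0,-7.3],"rotation": [0.0,0.0,4.75]},
    {"slide": [-32.9,4.8,-7.4],"rotation": [0.0,0.0,4.76]},
    {"slide": [-32.3,-8.7,-1.4],"rotation": [0.0,0.0,3.57]},
    {"slide": [-32.8,-6.6,-1.5],"rotation": [0.0,0.0,3.57]},
    {"slide": [-33.1,-4.6,-1.4],"rotation": [0.0,0.0,3.57]},
    {"slide": [-33.4,-2.5,-1.4],"rotation": [0.0,0.0,3.58]},
    {"slide": [-33.4,-0.4,-1.4],"rotation": [0.0,0.0,3.57]},
    {"slide": [-33.4,1.7,-1.5],"rotation": [0.0,0.0,3.57]},
    {"slide": [-33.2,3.7,-1.4],"rotation": [0.0,0.0,3.57]}
  ]
}}

```text
time: 2.35
tool_pos: [0.4602, 0.1985, 0.3003]
tool_rot: [0.0, 0.644, 0.765, 0.0]
contact_force: [0.4, -0.1, -0.3]
gripper_width: 0.999
```

Run:
```python
from h import *
np.set_printoptions(precision=4,suppress=True)
d=grab('wrist','w1.png')
import pickle;pickle.dump(d,open('w1.pkl','wb'))
for k in('mat','stain_bottle'):
  for r in place_of(k,'wrist')[:2]: print(k,r['score'],r['uv'],atz(d,r['uv'],.003 if k=='mat' else 0))
r=silhouettes('mat','wrist')
if r:
  m=r[0]['mask'].astype(np.uint8);c=max(cv2.findContours(m,cv2.RETR_EXTERNAL,cv2.CHAIN_APPROX_NONE)[0],key=cv2.contourArea)[:,0]
  print(r[0]['bbox'])
  P=np.array([atz(d,u,.003)[:2] for u in c]);print(cv2.minAreaRect(P.astype(np.float32)*1000),P.min(0),P.max(0))
  print(np.array([atz(d,u,.003) for u in cv2.boxPoints(cv2.minAreaRect(c))]))
```

```text
mat 0.59 [334.7, 173.3] [0.4852 0.1802 0.003 ]
stain_bottle 0.67 [412.1, 94.0] [0.5677 0.304  0.    ]
[268.0, 90.1, 409.6, 246.4]
((485.653076171875, 181.18536376953125), (202.36395263671875, 126.23162078857422), 72.64594268798828) [0.3982 0.0681] [0.5726 0.2926]
[[0.3946 0.1042 0.003 ]
 [0.4553 0.2942 0.003 ]
 [0.5744 0.2617 0.003 ]
 [0.5263 0.0597 0.003 ]]
```

View pics/w1.png

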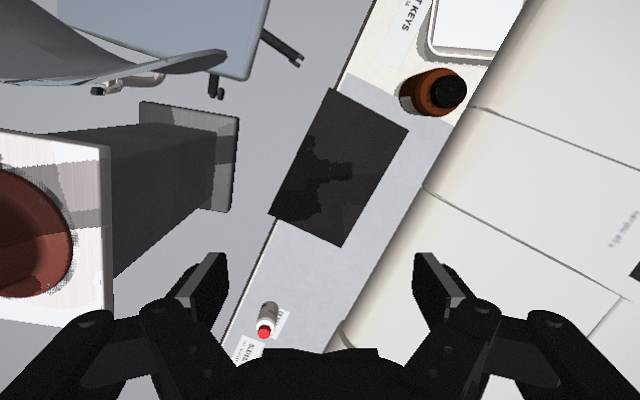

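The wrist view shows the mat whole (268–409, 90–246): centre (0.4857, 0.181), x-axis yaw about -17.4°. The stain bottle is at (435,90) and the dropper bottle at (265,315). I'll carry on to the chart.

Call:
{"fn": "jog_arm", "kwargs": {
  "increments": [
    {"slide": [-32.8,-5.8,0.0],"rotation": [0.0,0.0,3.33]},
    {"slide": [-33.1,-3.9,0.0],"rotation": [0.0,0.0,3.34]},
    {"slide": [-33.3,-1.9,0.0],"rotation": [0.0,0.0,3.33]},
    {"slide": [-33.4,0.0,0.0],"rotation": [0.0,0.0,3.33]},
    {"slide": [-33.2,2.0,0.0],"rotation": [0.0,0.0,3.34]},
    {"slide": [-33.2,3.8,0.0],"rotation": [0.0,0.0,3.33]},
    {"slide": [-32.8,5.8,0.0],"rotation": [0.0,0.0,3.33]},
    {"slide": [-32.4,7.7,0.0],"rotation": [0.0,0.0,3.34]},
    {"slide": [-32.0,9.6,0.0],"rotation": [0.0,0.0,3.33]},
    {"slide": [-33.4,8.8,6.3],"rotation": [0.0,0.0,2.5]},
    {"slide": [-32.9,10.3,6.2],"rotation": [0.0,0.0,2.5]},
    {"slide": [-32.5,11.7,6.3],"rotation": [0.0,0.0,2.5]},
    {"slide": [-31.9,13.1,6.2],"rotation": [0.0,0.0,2.5]},
    {"slide": [-31.3,14.4,6.3],"rotation": [0.0,0.0,2.5]},
    {"slide": [-30.7,15.9,6.2],"rotation": [0.0,0.0,2.5]},
    {"slide": [-30.0,17.1,6.3],"rotation": [0.0,0.0,2.5]},
    {"slide": [-29.1,18.5,6.2],"rotation": [0.0,0.0,2.5]}
  ]
}}

```text
time: 3.97
tool_pos: [0.4359, -0.3753, 0.2495]
tool_rot: [-0.0, 0.906, 0.423, 0.0]
contact_force: [1.1, -0.3, 0.0]
gripper_width: 0.999
```

```bash
cat > look.py <<'E'
from h import *
import sys
np.set_printoptions(precision=4,suppress=True)
d=grab('wrist',sys.argv[1])
Z={'chart_mid':.012,'chart_grip':.016,'chart_base':.011,'chart_hinge':.030,'kickstand_foot':.030}
for k in Z:
  for r in place_of(k,'wrist')[:2]: print(k,round(r['score'],2),r['uv'],atz(d,r['uv'],Z[k]))
print(state()['time'],state()['tool_pos'])
E
python3 look.py w2.png
```

```text
chart_mid 0.84 [326.1, 139.3] [ 0.4633 -0.3559  0.012 ]
chart_grip 0.77 [218.9, 134.4] [ 0.3702 -0.2699  0.016 ]
chart_base 0.76 [390.0, 142.2] [ 0.5201 -0.408   0.011 ]
chart_hinge 0.64 [310.3, 141.2] [ 0.4491 -0.3443  0.03  ]
kickstand_foot 0.86 [393.4, 144.9] [ 0.5194 -0.4086  0.03  ]
4.2667 [ 0.436  -0.3736  0.2502]
```

View pics/w2.png

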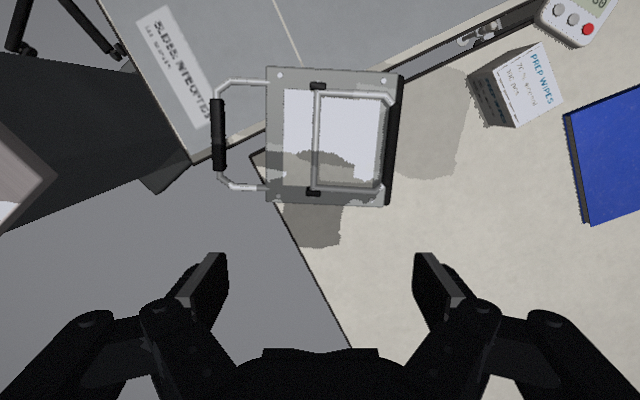

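```bash
python3 -c "
import cv2
a=cv2.imread('pics/w2.png')[50:220,200:415];cv2.imwrite('pics/w2c.png',cv2.resize(a,None,fx=3.5,fy=3.5,interpolation=2))"
```

```text
(no output)
```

View pics/w2c.png

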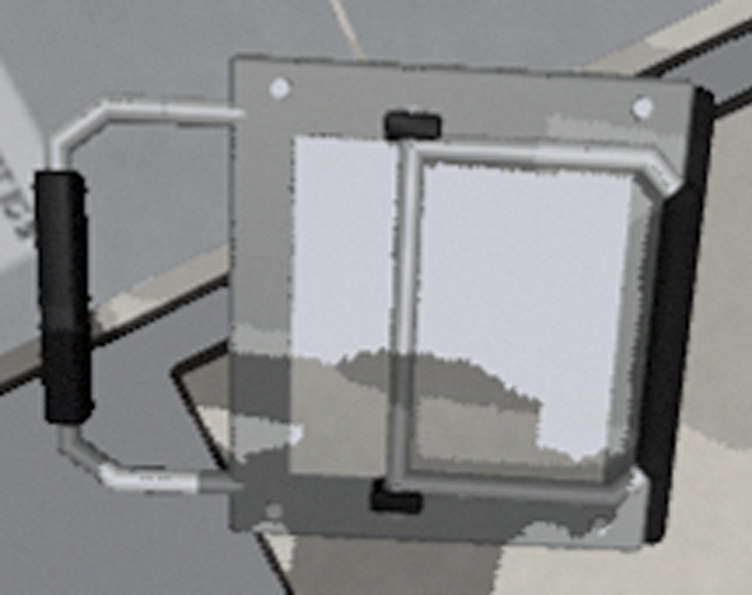

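```bash
cat > fit.py <<'E'
from h import *
from scipy.optimize import least_squares
np.set_printoptions(precision=4,suppress=True)
d=grab('wrist')
c=np.array([[231,56],[232,530],[413,126],[397,497],[60,172],[69,422]])/3.5+[200,50]
# camera sees +y side? tool x = chart +y ; image up = -tool x => image bottom = +y
M=np.array([[-152,-80,17],[-152,80,17],[-92,-60,33],[-92,60,33],[-207,-42,20],[-207,42,20]])/1000.
def W(q,M):
    c_,s_=np.cos(q[2]),np.sin(q[2]);return np.c_[q[0]+c_*M[:,0]-s_*M[:,1],q[1]+s_*M[:,0]+c_*M[:,1],M[:,2]]
f=lambda q:(proj(d,W(q,M))-c).ravel()
r=least_squares(f,[.52,-.405,-.7]);print(r.x,np.degrees(r.x[2]));print(r.fun.reshape(-1,2))
names={'grip':[-207,0,16],'mid':[-77,0,12],'base':[0,0,11],'hinge':[-92,0,30],'foot0':[-7,0,30],'foot.12':[-92+85*np.cos(.12),0,30+85*np.sin(.12)]}
for k,v in names.items():
    w=W(r.x,np.array([v])/1000.);print(k,w[0],proj(d,w)[0])
E
python3 fit.py
```

```text
[ 0.2941 -0.2179 -3.8213] -218.94238826136404
[[   0.7894    2.3431]
 [   8.5291    3.7945]
 [-107.7451    1.5038]
 [ -91.6789    2.0833]
 [  99.6389    4.0254]
 [  98.3063    4.9225]]
grip [ 0.4551 -0.348   0.016 ] [317.4441 140.13  ]
mid [ 0.354  -0.2663  0.012 ] [209.3233 141.4779]
base [ 0.2941 -0.2179  0.011 ] [146.0457 142.4308]
hinge [ 0.3657 -0.2757  0.03  ] [217.082  143.0168]
foot0 [ 0.2995 -0.2223  0.03  ] [143.3531 144.2243]
foot.12 [ 0.3    -0.2226  0.0402] [139.008  145.3079]
```

```bash
sed -i 's/^M=np.array(.*$/M=np.array([[-152,80,17],[-152,-80,17],[-92,60,33],[-92,-60,33],[-207,42,20],[-207,-42,20]])\/1000./' fit.py; python3 fit.py
```

```text
[ 0.522  -0.4094 -0.7415] -42.48333719892166
[[-0.453  -0.9763]
 [-0.4492  1.0027]
 [ 0.6565 -0.0974]
 [ 0.6203  0.6465]
 [-0.5299 -0.7282]
 [ 0.1259  0.6128]]
grip [ 0.3693 -0.2696  0.016 ] [219.3137 135.6517]
mid [ 0.4652 -0.3574  0.012 ] [328.8941 140.4324]
base [ 0.522  -0.4094  0.011 ] [392.5131 143.3724]
hinge [ 0.4541 -0.3473  0.03  ] [316.2681 141.5166]
foot0 [ 0.5168 -0.4047  0.03  ] [390.1382 145.0226]
foot.12 [ 0.5164 -0.4043  0.0402] [391.5557 146.1103]
```

Run:
```python
from h import *
plan([([.5166,-.4046,.10],down(47.5)),([.5166,-.4046,.04],down(47.5),4)])
```

```text
CALL [{"slide":[5.6,16.3,30.1],"rotation":[0.01,0.0,0.53]},{"slide":[5.7,16.3,30.2],"rotation":[0.01,0.0,0.53]},{"slide":[5.9,16.2,30.1],"rotation":[0.01,0.0,0.53]},{"slide":[6.1,16.2,30.1],"rotation":[0.01,-0.01,0.53]},{"slide":[6.1,16.2,30.2],"rotation":[0.01,0.0,0.52]},{"slide":[0.0,0.0,15.0],"rotation":[0.0,0.0,0.0]},{"slide":[0.0,0.0,15.0],"rotation":[0.0,0.0,0.0]},{"slide":[0.0,0.0,15.0],"rotation":[0.0,0.0,0.0]},{"slide":[0.0,0.0,15.0],"rotation":[0.0,0.0,0.0]}]
end [ 0.5166 -0.4047  0.04  ] 9
```

Call:
{"fn": "jog_arm", "kwargs": {
  "increments": [
    {"slide": [5.6,16.3,30.1],"rotation": [0.01,0.0,0.53]},
    {"slide": [5.7,16.3,30.2],"rotation": [0.01,0.0,0.53]},
    {"slide": [5.9,16.2,30.1],"rotation": [0.01,0.0,0.53]},
    {"slide": [6.1,16.2,30.1],"rotation": [0.01,-0.01,0.53]},
    {"slide": [6.1,16.2,30.2],"rotation": [0.01,0.0,0.52]},
    {"slide": [0.0,0.0,15.0],"rotation": [0.0,0.0,0.0]},
    {"slide": [0.0,0.0,15.0],"rotation": [0.0,0.0,0.0]},
    {"slide": [0.0,0.0,15.0],"rotation": [0.0,0.0,0.0]},
    {"slide": [0,0,15],"rotation": [0,0,0]},
    {"slide": [0,0,0],"rotation": [0,0,0]}
  ],
  "fingers": 0.8
}}

```text
time: 5.2
tool_pos: [0.5137, -0.4045, 0.0364]
tool_rot: [-0.002, 0.916, 0.402, -0.001]
contact_force: [-0.6, 0.5, -0.6]
gripper_width: 0.799
```

```bash
python3 look.py w3.png
python3 - <<'E'
from h import *
d=grab('scene')['frame'][230:340,310:480];cv2.imwrite('pics/s3.png',cv2.resize(d,None,fx=4,fy=4,interpolation=2))
E
```

```text
chart_mid 0.82 [198.0, 234.1] [ 0.4631 -0.3571  0.012 ]
chart_base 0.82 [333.7, 234.2] [ 0.5205 -0.4103  0.011 ]
chart_hinge 0.65 [154.9, 247.8] [ 0.4513 -0.3464  0.03  ]
kickstand_foot 0.61 [322.5, 254.2] [ 0.5135 -0.4082  0.03  ]
5.5 [ 0.5162 -0.407   0.0411]
```

View pics/w3.png

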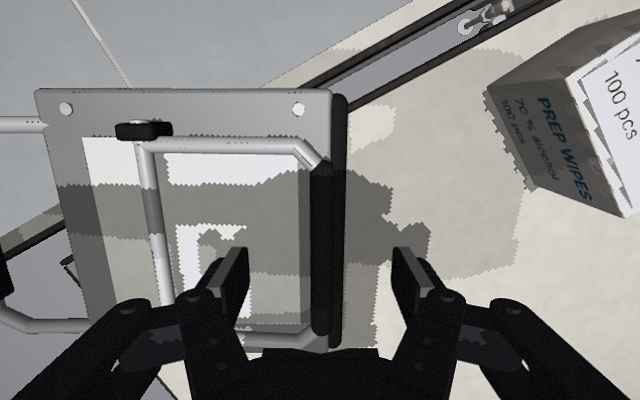

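View pics/s3.png

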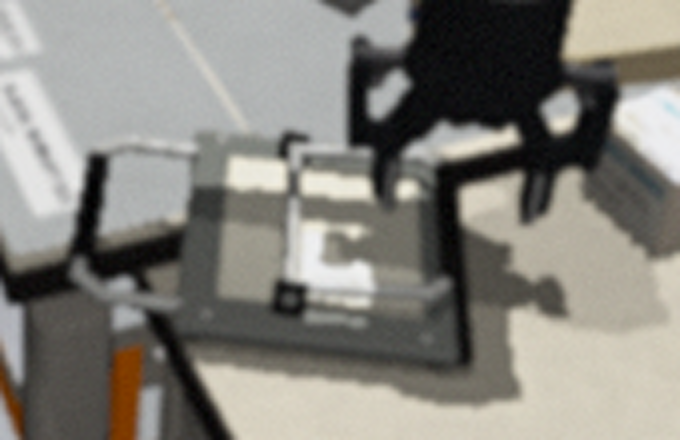

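The bar runs down column 321, centred between the fingers (235 and 400), and nothing is in the way. I'll descend and close.

Call:
{"fn": "jog_arm", "kwargs": {
  "increments": [
    {"slide": [0,0,6.5],"rotation": [0,0,0]},
    {"slide": [0,0,6.5],"rotation": [0,0,0]},
    {"slide": [0,0,6],"rotation": [0,0,0]},
    {"slide": [0,0,0],"rotation": [0,0,0]}
  ]
}}

```text
time: 5.88
tool_pos: [0.5144, -0.405, 0.0178]
tool_rot: [-0.002, 0.916, 0.402, -0.001]
contact_force: [-0.1, 1.0, -0.7]
gripper_width: 0.8
```

Call:
{"fn": "jog_arm", "kwargs": {
  "increments": [
    {"slide": [0,0,0],"rotation": [0,0,0]},
    {"slide": [0,0,0],"rotation": [0,0,0]},
    {"slide": [0,0,0],"rotation": [0,0,0]},
    {"slide": [0,0,0],"rotation": [0,0,0]},
    {"slide": [0,0,0],"rotation": [0,0,0]},
    {"slide": [0,0,0],"rotation": [0,0,0]},
    {"slide": [0,0,0],"rotation": [0,0,0]},
    {"slide": [0,0,0],"rotation": [0,0,0]},
    {"slide": [0,0,0],"rotation": [0,0,0]},
    {"slide": [0,0,0],"rotation": [0,0,0]},
    {"slide": [0,0,0],"rotation": [0,0,0]},
    {"slide": [0,0,0],"rotation": [0,0,0]}
  ],
  "fingers": 0
}}

```text
time: 6.88
tool_pos: [0.5155, -0.406, 0.0203]
tool_rot: [-0.0, 0.916, 0.402, -0.0]
contact_force: [-1.1, 0.7, 1.8]
gripper_width: 0.117
```

```bash
python3 look.py w4.png; python3 -c "
from h import *
s=state();print(s['gripper_width'],s['contact_force'],s['ft_torque'],s['tool_pos'])"
```

```text
chart_mid 0.93 [186.0, 248.1] [ 0.464  -0.3592  0.012 ]
chart_base 0.83 [332.6, 244.1] [ 0.5222 -0.4102  0.011 ]
chart_hinge 0.79 [137.1, 261.6] [ 0.4536 -0.3475  0.03  ]
chart_hinge 0.2 [184.4, 245.8] [ 0.4764 -0.3573  0.03  ]
kickstand_foot 0.46 [571.8, 111.4] [ 0.6394 -0.4254  0.03  ]
7.1833 [ 0.5155 -0.406   0.0203]
0.11610672851895235 [-0.96895204  1.00949488  0.5479769 ] [ 0.2480098   0.26756053 -0.04761447] [ 0.51548203 -0.40602117  0.02027253]
```

View pics/w4.png

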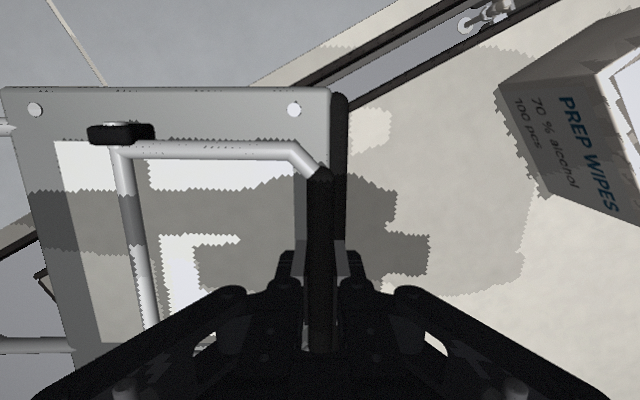

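```bash
cat > arc.py <<'E'
from h import *
import sys
a=float(sys.argv[1]);n=int(sys.argv[2])
H=np.array([.4541,-.3473,.030]);s=state();p=np.array(s['tool_pos']);R=q2R(s['tool_rot'])
ax=np.array([np.cos(np.radians(47.5)),np.sin(np.radians(47.5)),0])
w=[]
for i in range(1,n+1):
    Q=Ro.from_rotvec(-ax*np.radians(a)*i/n);w.append((H+Q.apply(p-H),Q*R))
plan(w)
E
python3 arc.py 27 9
```

```text
CALL [{"slide":[0.0,0.4,-4.5],"rotation":[-3.0,0.01,0.0]},{"slide":[0.0,0.4,-4.4],"rotation":[-3.0,0.0,0.0]},{"slide":[0.0,0.4,-4.5],"rotation":[-3.0,0.01,0.0]},{"slide":[0.0,0.4,-4.4],"rotation":[-3.0,0.01,0.0]},{"slide":[0.0,0.3,-4.5],"rotation":[-3.0,0.01,0.0]},{"slide":[0.0,0.4,-4.5],"rotation":[-3.0,0.0,0.0]},{"slide":[0.0,0.4,-4.4],"rotation":[-3.0,0.01,0.0]},{"slide":[0.0,0.4,-4.5],"rotation":[-3.0,0.01,0.0]},{"slide":[0.0,0.4,-4.4],"rotation":[-3.0,0.0,0.0]}]
end [ 0.5119 -0.4028  0.0599] 9
```

Call:
{"fn": "jog_arm", "kwargs": {
  "increments": [
    {"slide": [0,0.4,-4.5],"rotation": [-3,0,0]},
    {"slide": [0,0.4,-4.4],"rotation": [-3,0,0]},
    {"slide": [0,0.4,-4.5],"rotation": [-3,0,0]},
    {"slide": [0,0.4,-4.4],"rotation": [-3,0,0]},
    {"slide": [0,0.3,-4.5],"rotation": [-3,0,0]},
    {"slide": [0,0.4,-4.5],"rotation": [-3,0,0]},
    {"slide": [0,0.4,-4.4],"rotation": [-3,0,0]},
    {"slide": [0,0.4,-4.5],"rotation": [-3,0,0]},
    {"slide": [0,0.4,-4.4],"rotation": [-3,0,0]},
    {"slide": [0,0,0],"rotation": [0,0,0]}
  ]
}}

```text
time: 8.02
tool_pos: [0.5117, -0.4026, 0.0604]
tool_rot: [0.215, 0.89, 0.39, 0.094]
contact_force: [0.0, 0.5, -0.2]
gripper_width: 0.112
```

```bash
python3 - <<'E'
from h import *
np.set_printoptions(precision=3,suppress=True)
s=state();print(s['contact_force'],s['ft_torque'],s['gripper_width'])
grab('wrist','w5.png')
d=grab('side')['frame'][210:330,240:400];cv2.imwrite('pics/s5.png',cv2.resize(d,None,fx=4,fy=4,interpolation=2))
E
python3 arc.py 4 2
```

```text
[ 0.015  0.473 -0.153] [ 0.205  0.096 -0.027] 0.11236261903304551
CALL [{"slide":[0.0,0.3,-3.0],"rotation":[-2.0,0.0,0.0]},{"slide":[0.0,0.3,-2.9],"rotation":[-2.0,0.01,0.01]}]
end [ 0.5102 -0.4012  0.0655] 2
```

View pics/w5.png

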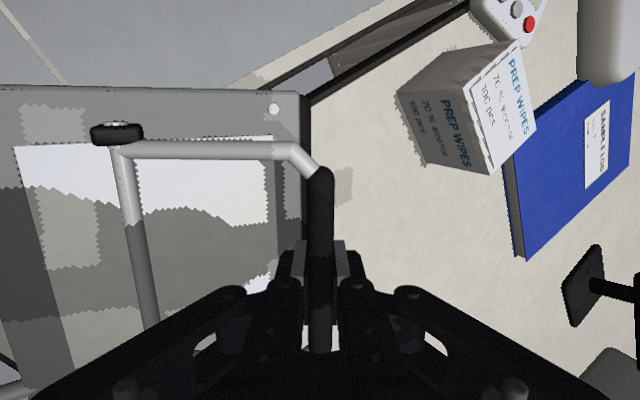

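View pics/s5.png

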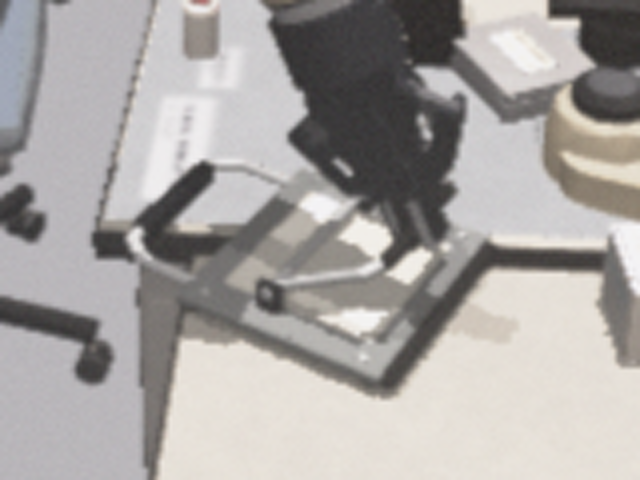

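The kickstand is opening in the grip and the chart hasn't moved. I'll continue in small steps, watching the force.

Call:
{"fn": "jog_arm", "kwargs": {
  "increments": [
    {"slide": [0,0.3,-3.0],"rotation": [-2,0,0]},
    {"slide": [0,0.3,-3.0],"rotation": [-2,0,0]},
    {"slide": [0,0,0],"rotation": [0,0,0]}
  ]
}}

```text
time: 8.37
tool_pos: [0.5104, -0.4014, 0.0655]
tool_rot: [0.245, 0.883, 0.387, 0.107]
contact_force: [1.1, -0.6, -0.7]
gripper_width: 0.115
```

```bash
cat > ft.py <<'E'
from h import *
np.set_printoptions(precision=3,suppress=True)
s=state();print(s['contact_force'],s['ft_torque'],s['gripper_width'])
d=grab('wrist');print(silhouettes and [(k,r['score'],np.round(r['uv'],1)) for k in('chart_hinge','chart_base') for r in place_of(k,'wrist')[:1]])
E
python3 ft.py
```

```text
[ 1.145 -0.565 -0.742] [0.193 0.055 0.048] 0.1151426791298242
[('chart_hinge', 0.93, array([136.7, 264.4])), ('chart_base', 0.78, array([293.2, 215.4]))]
```

Call:
{"fn": "jog_arm", "kwargs": {
  "increments": [
    {"slide": [0,0.15,-1.5],"rotation": [-1,0,0]},
    {"slide": [0,0.15,-1.5],"rotation": [-1,0,0]},
    {"slide": [0,0,0],"rotation": [0,0,0]}
  ]
}}

```text
time: 8.77
tool_pos: [0.5094, -0.4005, 0.0683]
tool_rot: [0.26, 0.878, 0.385, 0.114]
contact_force: [1.1, -1.6, -1.3]
gripper_width: 0.117
```

```bash
python3 ft.py
python3 - <<'E'
from h import *
grab('wrist','w6.png')
d=grab('side')['frame'][210:330,240:400];cv2.imwrite('pics/s6.png',cv2.resize(d,None,fx=4,fy=4,interpolation=2))
E
```

```text
[ 1.051 -1.649 -1.295] [0.079 0.013 0.032] 0.11686623727192928
[('chart_hinge', 0.67, array([137.1, 265.2])), ('chart_base', 0.68, array([294.7, 218.9]))]
```

View pics/w6.png

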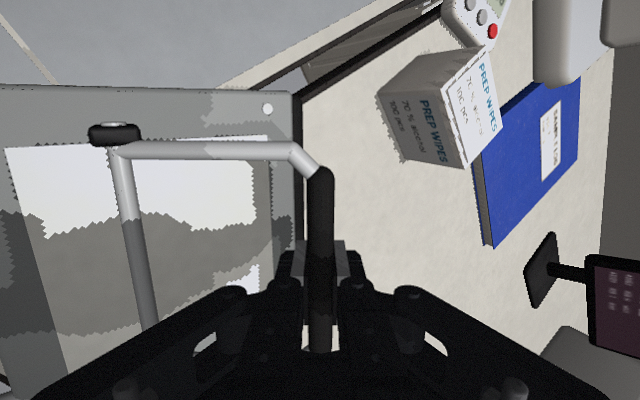

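View pics/s6.png

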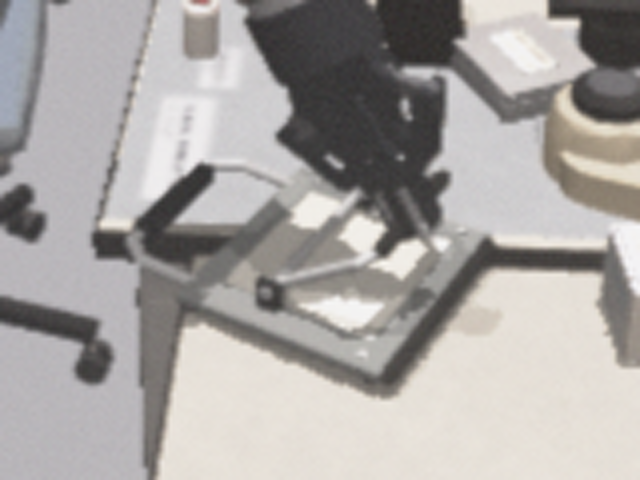

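Call:
{"fn": "jog_arm", "kwargs": {
  "increments": [
    {"slide": [0,0.15,-1.5],"rotation": [-1,0,0]},
    {"slide": [0,0.15,-1.5],"rotation": [-1,0,0]},
    {"slide": [0,0,0],"rotation": [0,0,0]}
  ]
}}

```text
time: 9.27
tool_pos: [0.5083, -0.3995, 0.0713]
tool_rot: [0.276, 0.873, 0.383, 0.121]
contact_force: [1.4, -2.0, -1.0]
gripper_width: 0.112
```

```bash
python3 ft.py
python3 - <<'E'
from h import *
grab('wrist','w7.png')
a=cv2.imread('pics/w6.png')[80:260,60:340];b=cv2.imread('pics/w7.png')[80:260,60:340]
cv2.imwrite('pics/c67.png',cv2.resize(np.vstack([cv2.imread('pics/w5.png')[80:230,60:340],a[:150],b[:150]]),None,fx=1.3,fy=1.3))
E
```

```text
[ 1.407 -2.014 -1.019] [ 0.095  0.068 -0.013] 0.11172019310142875
[('chart_hinge', 0.78, array([133.2, 266.1])), ('chart_base', 0.61, array([291.8, 215.3]))]
```

View pics/c67.png

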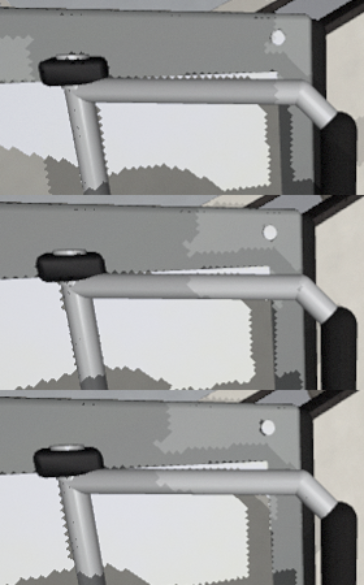

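Call:
{"fn": "jog_arm", "kwargs": {
  "increments": [
    {"slide": [0,0.15,-1.5],"rotation": [-1,0,0]},
    {"slide": [0,0.15,-1.5],"rotation": [-1,0,0]},
    {"slide": [0,0,0],"rotation": [0,0,0]}
  ]
}}

```text
time: 9.72
tool_pos: [0.5073, -0.3985, 0.074]
tool_rot: [0.291, 0.868, 0.381, 0.128]
contact_force: [3.1, -2.3, 0.6]
gripper_width: 0.112
```

```bash
python3 ft.py
python3 - <<'E'
from h import *
for i in range(3): print(np.round(state()['contact_force'],2),np.round(state()['ft_torque'],2)); d=grab('wrist','w8.png')
cv2.imwrite('pics/c68.png',cv2.resize(np.vstack([cv2.imread(f'pics/w{i}.png')[80:230,60:340] for i in (6,7,8)]),None,fx=1.3,fy=1.3))
E
```

```text
[ 3.104 -2.285  0.609] [0.067 0.023 0.064] 0.11154352286309764
[('chart_hinge', 0.87, array([132.6, 267.3])), ('chart_base', 0.71, array([291.4, 216.5]))]
[ 2.47 -2.12  0.46] [ 0.11  0.06 -0.  ]
[ 2.4  -1.23  0.77] [0.06 0.08 0.07]
[ 2.68 -1.22  1.87] [ 0.13  0.07 -0.  ]
```

View pics/c68.png

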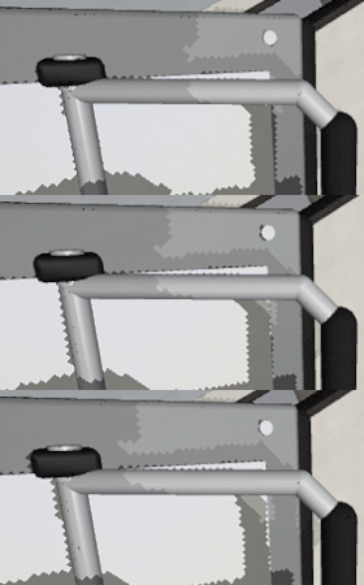

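Between the last views the lug and board corner shift together and the relative angle no longer changes, so the stand is at its stop. I'll release and back off along the tool axis.

Call:
{"fn": "jog_arm", "kwargs": {
  "increments": [
    {"slide": [0,-0.15,1.5],"rotation": [1,0,0]},
    {"slide": [0,0,0],"rotation": [0,0,0]},
    {"slide": [0,0,0],"rotation": [0,0,0]},
    {"slide": [0,0,0],"rotation": [0,0,0]},
    {"slide": [0,0,0],"rotation": [0,0,0]},
    {"slide": [0,0,-10],"rotation": [0,0,0]},
    {"slide": [0,0,-20],"rotation": [0,0,0]},
    {"slide": [0,0,-20],"rotation": [0,0,0]},
    {"slide": [0,0,-20],"rotation": [0,0,0]}
  ],
  "fingers": 0.5
}}

```text
time: 10.77
tool_pos: [0.4768, -0.3704, 0.1286]
tool_rot: [0.282, 0.871, 0.382, 0.124]
contact_force: [0.1, -0.2, -0.0]
gripper_width: 0.503
```

Run:
```python
from h import *
plan([([.445,-.335,.20],down(47.5)),([.410,-.345,.22],down(47.5))])
```

```text
CALL [{"slide":[0.7,0.6,-14.3],"rotation":[5.98,0.01,-0.02]},{"slide":[0.8,-0.9,-14.2],"rotation":[5.97,0.01,-0.02]},{"slide":[0.7,-2.4,-14.1],"rotation":[5.98,0.01,-0.02]},{"slide":[0.8,-3.9,-13.8],"rotation":[5.97,0.0,-0.02]},{"slide":[0.8,-5.2,-13.2],"rotation":[5.98,0.01,-0.03]},{"slide":[0.7,-6.7,-12.7],"rotation":[5.97,0.01,-0.02]},{"slide":[-15.5,-9.5,-10.0],"rotation":[0.0,0.0,0.0]},{"slide":[-15.5,-9.5,-10.0],"rotation":[0.0,0.0,0.0]}]
end [ 0.41  -0.345  0.22 ] 8
```

Call:
{"fn": "jog_arm", "kwargs": {
  "increments": [
    {"slide": [0.7,0.6,-14.3],"rotation": [5.98,0.01,-0.02]},
    {"slide": [0.8,-0.9,-14.2],"rotation": [5.97,0.01,-0.02]},
    {"slide": [0.7,-2.4,-14.1],"rotation": [5.98,0.01,-0.02]},
    {"slide": [0.8,-3.9,-13.8],"rotation": [5.97,0.0,-0.02]},
    {"slide": [0.8,-5.2,-13.2],"rotation": [5.98,0.01,-0.03]},
    {"slide": [0.7,-6.7,-12.7],"rotation": [5.97,0.01,-0.02]},
    {"slide": [-15.5,-9.5,-10.0],"rotation": [0.0,0.0,0.0]},
    {"slide": [-15.5,-9.5,-10.0],"rotation": [0.0,0.0,0.0]},
    {"slide": [0,0,0],"rotation": [0,0,0]}
  ],
  "fingers": 0.7
}}

```text
time: 11.52
tool_pos: [0.4098, -0.3471, 0.2221]
tool_rot: [0.002, 0.916, 0.402, 0.0]
contact_force: [0.3, 0.1, 0.6]
gripper_width: 0.699
```

```bash
python3 look.py w9.png
python3 - <<'E'
from h import *
d=grab('side')['frame'][210:330,240:400]
a=cv2.imread('pics/w9.png');cv2.imwrite('pics/w9c.png',cv2.resize(a[20:240,160:430],None,fx=2.5,fy=2.5,interpolation=2))
cv2.imwrite('pics/s9.png',cv2.resize(d,None,fx=4,fy=4,interpolation=2))
E
```

```text
chart_mid 0.83 [359.4, 144.8] [ 0.4635 -0.357   0.012 ]
chart_grip 0.7 [244.3, 145.5] [ 0.3694 -0.2709  0.016 ]
chart_base 0.94 [430.5, 144.6] [ 0.5224 -0.411   0.011 ]
chart_hinge 0.57 [343.9, 144.7] [ 0.4512 -0.3426  0.03  ]
kickstand_foot 0.87 [432.7, 152.1] [ 0.516  -0.4127  0.03  ]
11.8167 [ 0.4107 -0.345   0.2192]
```

View pics/w9c.png

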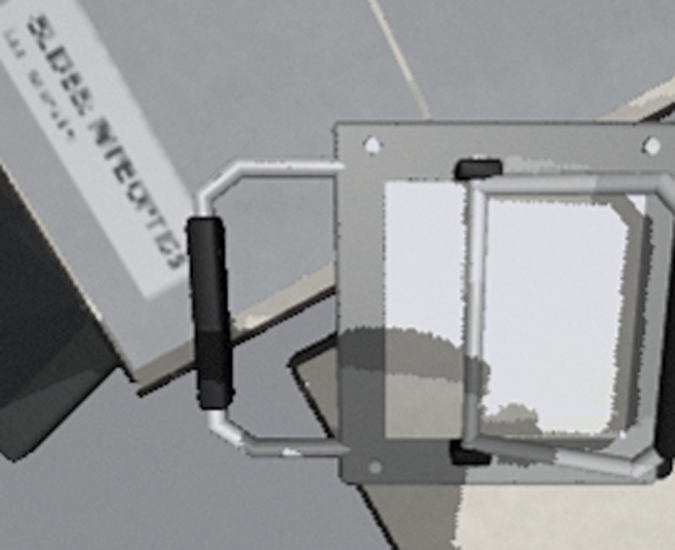

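View pics/s9.png

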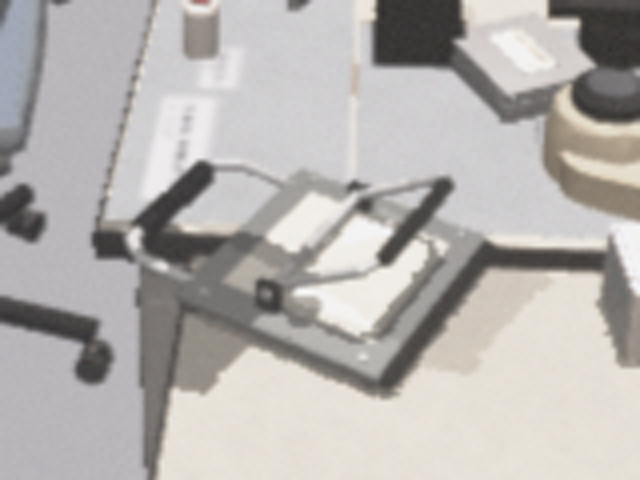

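```bash
sed -e 's#^c=.*#c=np.array([[335,122],[345,484],[480,168],[470,452],[206,217],[216,408]])/2.5+[160,20]#' -e "s#^names=.*#names={'grip':[-207,0,16],'base':[0,0,11],'mid':[-77,0,12],'hinge':[-92,0,30]};names.update({str(a):[-92+85*np.cos(a),0,30+85*np.sin(a)] for a in(.4,.5,.55,.6)})#" fit.py > fit2.py
cat >> fit2.py <<'E'
ds=grab('side');r_=place_of('kickstand_foot','side');print('side',[(q['score'],q['uv']) for q in r_[:2]])
for a in(.4,.5,.6): print(a,proj(ds,W(r.x,np.array([[-92+85*np.cos(a),0,30+85*np.sin(a)]])/1000))[0],proj(d,W(r.x,np.array([[-92+85*np.cos(a),42,30+85*np.sin(a)],[-92+85*np.cos(a),-42,30+85*np.sin(a)]])/1000)).ravel())
E
python3 fit2.py
```

```text
[ 0.5237 -0.4084 -0.7387] -42.323132249815714
[[-0.8419 -1.7792]
 [-1.301   1.363 ]
 [ 1.0113 -0.3908]
 [ 1.9044  1.777 ]
 [-1.1407 -0.86  ]
 [ 0.3107  0.789 ]]
grip [ 0.3706 -0.269   0.016 ] [244.9136 145.8674]
base [ 0.5237 -0.4084  0.011 ] [432.1735 145.0094]
mid [ 0.4667 -0.3566  0.012 ] [363.0771 145.201 ]
hinge [ 0.4557 -0.3465  0.03  ] [351.1068 147.3242]
0.4 [ 0.5135 -0.3992  0.0631] [436.601  151.7224]
0.5 [ 0.5108 -0.3967  0.0708] [435.572  152.9037]
0.55 [ 0.5092 -0.3953  0.0744] [434.6744 153.4933]
0.6 [ 0.5075 -0.3937  0.078 ] [433.5125 154.0794]
side [(0.89, [343.0, 266.0]), (0.61, [400.2, 291.8])]
0.4 [346.5297 268.7939] [441.3671 105.7846 432.1716 194.1442]
0.5 [345.3748 265.9224] [440.42   105.8099 431.0749 196.3049]
0.6 [343.9419 263.0712] [438.3949 105.8352 428.9919 198.4509]
```

View pics/w9.png

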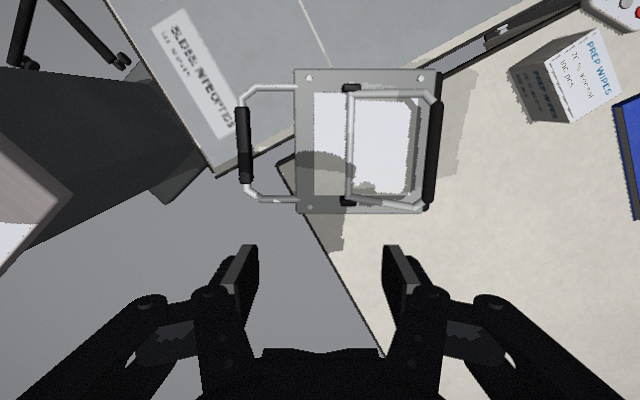

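The side view shows the stand raised, with its bar at crop (420,215), and the bar's projection fits 0.5–0.6 rad. Next is the handle grasp.

Run:
```python
from h import *
plan([([.3702,-.2697,.12],down(47.6)),([.3702,-.2697,.04],down(47.6),4)])
```

```text
CALL [{"slide":[7.1,-20.3,24.9],"rotation":[0.02,0.0,-0.02]},{"slide":[7.1,-20.2,24.9],"rotation":[0.01,0.0,-0.02]},{"slide":[7.1,-20.3,24.9],"rotation":[0.02,0.0,-0.01]},{"slide":[7.1,-20.2,25.0],"rotation":[0.01,0.0,-0.02]},{"slide":[0.0,0.0,20.0],"rotation":[0.0,0.0,0.0]},{"slide":[0.0,0.0,20.0],"rotation":[0.0,0.0,0.0]},{"slide":[0.0,0.0,20.0],"rotation":[0.0,0.0,0.0]},{"slide":[0.0,0.0,20.0],"rotation":[0.0,0.0,0.0]}]
end [ 0.3702 -0.2697  0.04  ] 8
```

Call:
{"fn": "jog_arm", "kwargs": {
  "increments": [
    {"slide": [7.1,-20.3,24.9],"rotation": [0.02,0.0,-0.02]},
    {"slide": [7.1,-20.2,24.9],"rotation": [0.01,0.0,-0.02]},
    {"slide": [7.1,-20.3,24.9],"rotation": [0.02,0.0,-0.01]},
    {"slide": [7.1,-20.2,25.0],"rotation": [0.01,0.0,-0.02]},
    {"slide": [0.0,0.0,20.0],"rotation": [0.0,0.0,0.0]},
    {"slide": [0.0,0.0,20.0],"rotation": [0.0,0.0,0.0]},
    {"slide": [0.0,0.0,20.0],"rotation": [0.0,0.0,0.0]},
    {"slide": [0.0,0.0,20.0],"rotation": [0.0,0.0,0.0]},
    {"slide": [0,0,0],"rotation": [0,0,0]},
    {"slide": [0,0,0],"rotation": [0,0,0]}
  ],
  "fingers": 0.6
}}

```text
time: 12.85
tool_pos: [0.3695, -0.2693, 0.0395]
tool_rot: [-0.001, 0.915, 0.403, -0.0]
contact_force: [-0.0, -1.2, 0.3]
gripper_width: 0.6
```

```bash
python3 look.py w10.png; python3 -c "
from h import *
s=state();print(s['tool_rot'],s['contact_force'])"
```

```text
chart_mid 0.76 [541.6, 239.8] [ 0.4642 -0.3612  0.012 ]
chart_grip 0.72 [319.6, 237.5] [ 0.3696 -0.2705  0.016 ]
chart_hinge 0.58 [531.1, 250.8] [ 0.4519 -0.3478  0.03  ]
13.15 [ 0.371  -0.2709  0.0418]
[1.55432467e-03 9.15053124e-01 4.03329921e-01 5.82526454e-04] [0.47200508 0.71618182 0.03446423]
```

View pics/w10.png

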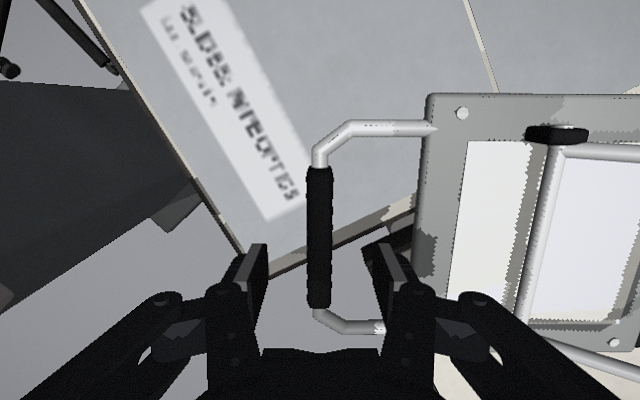

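Call:
{"fn": "jog_arm", "kwargs": {
  "increments": [
    {"slide": [0,0,10],"rotation": [0,0,0]},
    {"slide": [0,0,10],"rotation": [0,0,0]},
    {"slide": [0,0,9],"rotation": [0,0,0]},
    {"slide": [0,0,7],"rotation": [0,0,0]},
    {"slide": [0,0,0],"rotation": [0,0,0]}
  ]
}}

```text
time: 13.57
tool_pos: [0.3687, -0.2686, 0.0017]
tool_rot: [-0.002, 0.915, 0.403, -0.001]
contact_force: [-0.2, 0.8, -0.5]
gripper_width: 0.597
```

Call:
{"fn": "jog_arm", "kwargs": {
  "increments": [
    {"slide": [0,0,0],"rotation": [0,0,0]},
    {"slide": [0,0,0],"rotation": [0,0,0]},
    {"slide": [0,0,0],"rotation": [0,0,0]},
    {"slide": [0,0,0],"rotation": [0,0,0]},
    {"slide": [0,0,0],"rotation": [0,0,0]},
    {"slide": [0,0,0],"rotation": [0,0,0]},
    {"slide": [0,0,0],"rotation": [0,0,0]},
    {"slide": [0,0,0],"rotation": [0,0,0]},
    {"slide": [0,0,0],"rotation": [0,0,0]},
    {"slide": [0,0,0],"rotation": [0,0,0]}
  ],
  "fingers": 0
}}

```text
time: 14.4
tool_pos: [0.3702, -0.2702, 0.0048]
tool_rot: [0.0, 0.915, 0.403, 0.0]
contact_force: [-2.4, 2.7, 4.9]
gripper_width: 0.148
```

```bash
python3 look.py w11.png
```

```text
chart_mid 0.62 [589.4, 264.7] [ 0.4661 -0.3602  0.012 ]
chart_grip 0.57 [320.1, 267.4] [ 0.3704 -0.2716  0.016 ]
chart_base 0.42 [589.6, 265.7] [ 0.4662 -0.3618  0.011 ]
chart_hinge 0.97 [583.8, 285.9] [ 0.4531 -0.3488  0.03  ]
14.7 [ 0.3702 -0.2702  0.0048]
```

View pics/w11.png

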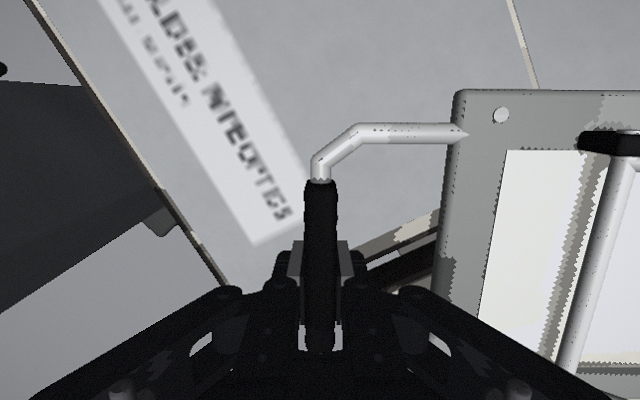

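The sleeve is gripped (width 0.148, about 12.6 mm), seen between the pads at (320,267). I'll lift along an arc about the foot strip so that it stays on the bench.

Run:
```python
from h import *
s=state();p=np.array(s['tool_pos']);D=np.array([np.cos(np.radians(-42.4)),np.sin(np.radians(-42.4)),0])
R=q2R(s['tool_rot']);w=[]
for i in range(1,17):
    f=np.radians(90*i/16);w.append((p+D*.207*.8*(1-np.cos(f))+np.array([0,0,.203*np.sin(f)+.002]),R))
w.append((w[-1][0]+np.array([0,0,.10]),R,5))
plan(w)
```

```text
CALL [{"slide":[0.0,0.8,-21.9],"rotation":[0.0,0.0,0.0]},{"slide":[0.0,2.4,-19.7],"rotation":[0.0,0.0,0.0]},{"slide":[0.0,4.0,-19.3],"rotation":[0.0,0.0,0.0]},{"slide":[0.0,5.4,-18.8],"rotation":[0.0,0.0,0.0]},{"slide":[0.0,7.0,-18.0],"rotation":[0.0,0.0,0.0]},{"slide":[0.0,8.4,-17.1],"rotation":[0.0,0.0,0.0]},{"slide":[0.0,9.6,-16.0],"rotation":[0.0,0.0,0.0]},{"slide":[0.0,11.0,-14.7],"rotation":[0.0,0.0,0.0]},{"slide":[0.0,12.0,-13.4],"rotation":[0.0,0.0,0.0]},{"slide":[0.0,13.1,-11.9],"rotation":[0.0,0.0,0.0]},{"slide":[0.0,13.9,-10.2],"rotation":[0.0,0.0,0.0]},{"slide":[0.0,14.7,-8.5],"rotation":[0.0,0.0,0.0]},{"slide":[0.0,15.3,-6.7],"rotation":[0.0,0.0,0.0]},{"slide":[0.0,15.8,-4.8],"rotation":[0.0,0.0,0.0]},{"slide":[0.1,16.1,-3.0],"rotation":[0.0,0.0,0.0]},{"slide":[0.0,16.2,-0.9],"rotation":[0.0,0.0,0.0]},{"slide":[0.0,0.0,-20.0],"rotation":[0.0,0.0,0.0]},{"slide":[0.0,0.0,-20.0],"rotation":[0.0,0.0,0.0]},{"slide":[0.0,0.0,-20.0],"rotation":[0.0,0.0,0.0]},{"slide":[0.0,0.0,-20.0],"rotation":[0.0,0.0,0.0]}]
CALL [{"slide":[-0.1,0.0,-20.0],"rotation":[0.0,0.0,0.0]}]
end [ 0.4924 -0.3818  0.3098] 21
```

Call:
{"fn": "jog_arm", "kwargs": {
  "increments": [
    {"slide": [0.0,0.8,-21.9],"rotation": [0.0,0.0,0.0]},
    {"slide": [0.0,2.4,-19.7],"rotation": [0.0,0.0,0.0]},
    {"slide": [0.0,4.0,-19.3],"rotation": [0.0,0.0,0.0]},
    {"slide": [0.0,5.4,-18.8],"rotation": [0.0,0.0,0.0]},
    {"slide": [0.0,7.0,-18.0],"rotation": [0.0,0.0,0.0]},
    {"slide": [0.0,8.4,-17.1],"rotation": [0.0,0.0,0.0]},
    {"slide": [0.0,9.6,-16.0],"rotation": [0.0,0.0,0.0]},
    {"slide": [0.0,11.0,-14.7],"rotation": [0.0,0.0,0.0]},
    {"slide": [0.0,12.0,-13.4],"rotation": [0.0,0.0,0.0]},
    {"slide": [0.0,13.1,-11.9],"rotation": [0.0,0.0,0.0]}
  ]
}}

```text
time: 15.53
tool_pos: [0.4251, -0.3202, 0.1753]
tool_rot: [0.001, 0.915, 0.403, 0.0]
contact_force: [1.4, -0.8, -4.0]
gripper_width: 0.15
```

Run:
```python
from h import *
d=grab('side')['frame'][130:330,220:420];cv2.imwrite('pics/s12.png',cv2.resize(d,None,fx=3,fy=3,interpolation=2))
```

```text
(no output)
```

View pics/s12.png

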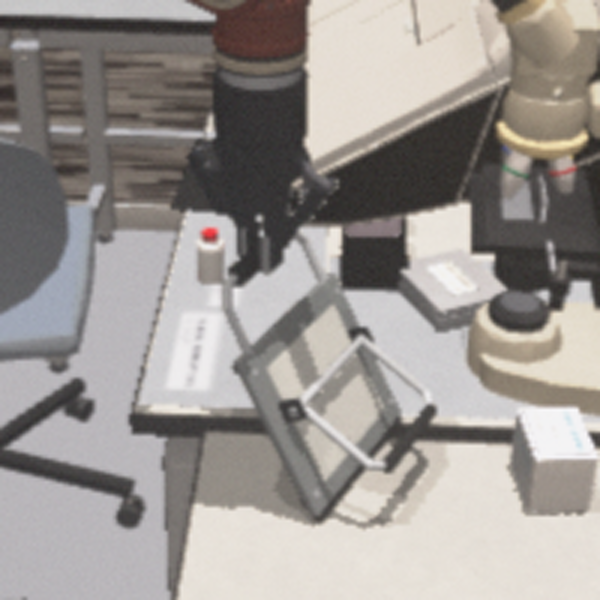

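The chart is swinging down as intended: its foot rests on the bench at crop (320,510) and the stand is open. I'll finish the lift.

Call:
{"fn": "jog_arm", "kwargs": {
  "increments": [
    {"slide": [0.0,13.9,-10.2],"rotation": [0.0,0.0,0.0]},
    {"slide": [0.0,14.7,-8.5],"rotation": [0.0,0.0,0.0]},
    {"slide": [0.0,15.3,-6.7],"rotation": [0.0,0.0,0.0]},
    {"slide": [0.0,12,-8],"rotation": [0.0,0.0,0.0]},
    {"slide": [0.0,8,-14],"rotation": [0.0,0.0,0.0]},
    {"slide": [0.0,4,-18],"rotation": [0.0,0.0,0.0]},
    {"slide": [0.0,0.0,-20.0],"rotation": [0.0,0.0,0.0]},
    {"slide": [0.0,0.0,-20.0],"rotation": [0.0,0.0,0.0]},
    {"slide": [0.0,0.0,-20.0],"rotation": [0.0,0.0,0.0]},
    {"slide": [0.0,0.0,-10.0],"rotation": [0.0,0.0,0.0]},
    {"slide": [0,0,0],"rotation": [0,0,0]},
    {"slide": [0,0,0],"rotation": [0,0,0]},
    {"slide": [0,0,0],"rotation": [0,0,0]},
    {"slide": [0,0,0],"rotation": [0,0,0]}
  ]
}}

```text
time: 16.75
tool_pos: [0.4738, -0.3647, 0.3078]
tool_rot: [-0.002, 0.915, 0.403, -0.001]
contact_force: [-1.4, 0.9, -6.6]
gripper_width: 0.151
```

Run:
```python
from h import *
np.set_printoptions(precision=3,suppress=True)
s=state();print(s['contact_force'],s['ft_torque'],s['tool_pos'])
D=grab('side');d=D['frame'][100:300,240:440];cv2.imwrite('pics/s13.png',cv2.resize(d,None,fx=3,fy=3,interpolation=2))
S=grab('scene')
for k in('chart_grip','chart_base','chart_hinge','kickstand_foot'):
    o=[]
    for n,f in(('side',D),('scene',S)):
        r=place_of(k,n)
        if r:o.append((f,r[0]['uv']));print(k,n,r[0]['score'],r[0]['uv'])
    if len(o)==2:print(tri(o))
```

```text
[-1.408  0.929 -6.634] [ 0.055  0.009 -0.021] [ 0.474 -0.365  0.308]
chart_grip side 0.81 [331.5, 173.3]
chart_grip scene 0.97 [413.6, 169.8]
[ 0.473 -0.37   0.323]
chart_base side 0.83 [320.9, 245.2]
chart_base scene 0.63 [381.1, 251.2]
[ 0.467 -0.317  0.091]
chart_hinge side 0.6 [328.4, 216.8]
chart_hinge scene 0.91 [403.7, 220.4]
[ 0.471 -0.366  0.206]
kickstand_foot side 0.84 [348.4, 249.5]
kickstand_foot scene 0.65 [389.7, 226.5]
[ 0.574 -0.237  0.035]
```

View pics/s13.png

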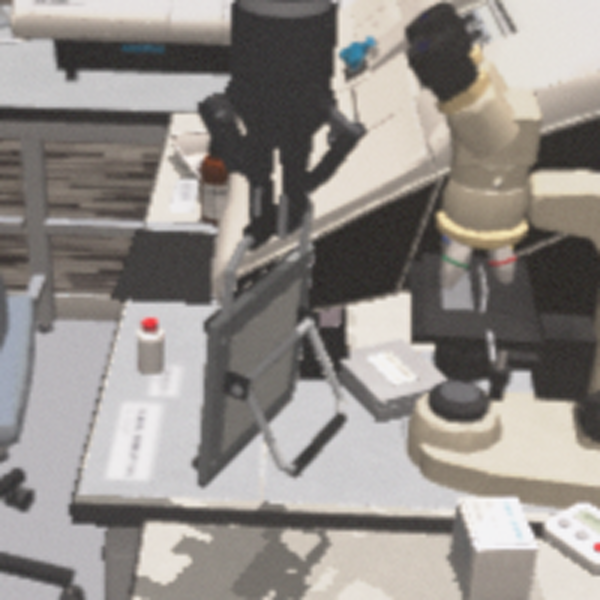

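The chart hangs upright with the stand open. The route to the mat goes high and close in, clear of the analyser's lip and the dropper bottle.

Run:
```python
from h import *
C=np.array([.4857,.1812,0]);X=np.array([np.cos(np.radians(-17.4)),np.sin(np.radians(-17.4)),0]);Y=np.array([-X[1],X[0],0])
T=C+X*-.042-Y*.003;print(T)
plan([([.42,-.28,.42],down(58)),([.39,-.10,.425],down(72.6)),([.40,.06,.42],down(72.6)),(T+[0,0,.30],down(72.6),6)],vmax=27)
```

```text
[0.44472478 0.19089699 0.        ]
CALL [{"slide":[4.4,-16.3,-18.2],"rotation":[0.02,0.0,-1.74]},{"slide":[4.9,-16.3,-18.3],"rotation":[0.01,0.0,-1.74]},{"slide":[5.3,-16.0,-18.2],"rotation":[0.02,0.01,-1.74]},{"slide":[5.9,-15.9,-18.2],"rotation":[0.01,0.0,-1.74]},{"slide":[6.3,-15.7,-18.2],"rotation":[0.02,0.0,-1.74]},{"slide":[6.8,-15.5,-18.2],"rotation":[0.01,0.0,-1.73]},{"slide":[19.5,-17.3,-0.7],"rotation":[0.0,0.0,-2.09]},{"slide":[20.2,-16.5,-0.7],"rotation":[0.0,0.0,-2.08]},{"slide":[20.7,-15.8,-0.8],"rotation":[0.0,0.0,-2.09]},{"slide":[21.3,-15.0,-0.7],"rotation":[0.0,0.0,-2.09]},{"slide":[21.9,-14.3,-0.7],"rotation":[0.0,0.0,-2.08]},{"slide":[22.3,-13.4,-0.7],"rotation":[0.0,0.0,-2.09]},{"slide":[22.8,-12.7,-0.7],"rotation":[0.0,0.0,-2.08]},{"slide":[26.0,-6.4,0.8],"rotation":[0.0,0.0,0.0]},{"slide":[25.9,-6.4,0.9],"rotation":[0.0,0.0,0.0]},{"slide":[26.0,-6.3,0.8],"rotation":[0.0,0.0,0.0]},{"slide":[25.9,-6.4,0.8],"rotation":[0.0,0.0,0.0]},{"slide":[26.0,-6.4,0.8],"rotation":[0.0,0.0,0.0]},{"slide":[25.9,-6.4,0.9],"rotation":[0.0,0.0,0.0]},{"slide":[19.8,0.5,17.1],"rotation":[0.0,0.0,0.0]}]
CALL [{"slide":[19.7,0.5,17.2],"rotation":[0.0,0.0,0.0]},{"slide":[19.8,0.5,17.1],"rotation":[0.0,0.0,0.0]},{"slide":[19.7,0.5,17.1],"rotation":[0.0,0.0,0.0]},{"slide":[19.8,0.5,17.2],"rotation":[0.0,0.0,0.0]},{"slide":[19.7,0.5,17.1],"rotation":[0.0,0.0,0.0]},{"slide":[19.8,0.5,17.1],"rotation":[0.0,0.0,0.0]}]
end [0.4447 0.1909 0.3   ] 26
```

Call:
{"fn": "jog_arm", "kwargs": {
  "increments": [
    {"slide": [4.4,-16.3,-18.2],"rotation": [0.02,0.0,-1.74]},
    {"slide": [4.9,-16.3,-18.3],"rotation": [0.01,0.0,-1.74]},
    {"slide": [5.3,-16.0,-18.2],"rotation": [0.02,0.01,-1.74]},
    {"slide": [5.9,-15.9,-18.2],"rotation": [0.01,0.0,-1.74]},
    {"slide": [6.3,-15.7,-18.2],"rotation": [0.02,0.0,-1.74]},
    {"slide": [6.8,-15.5,-18.2],"rotation": [0.01,0.0,-1.73]},
    {"slide": [19.5,-17.3,-0.7],"rotation": [0.0,0.0,-2.09]},
    {"slide": [20.2,-16.5,-0.7],"rotation": [0.0,0.0,-2.08]},
    {"slide": [20.7,-15.8,-0.8],"rotation": [0.0,0.0,-2.09]},
    {"slide": [21.3,-15.0,-0.7],"rotation": [0.0,0.0,-2.09]},
    {"slide": [21.9,-14.3,-0.7],"rotation": [0.0,0.0,-2.08]},
    {"slide": [22.3,-13.4,-0.7],"rotation": [0.0,0.0,-2.09]},
    {"slide": [22.8,-12.7,-0.7],"rotation": [0.0,0.0,-2.08]},
    {"slide": [26.0,-6.4,0.8],"rotation": [0.0,0.0,0.0]},
    {"slide": [25.9,-6.4,0.9],"rotation": [0.0,0.0,0.0]},
    {"slide": [26.0,-6.3,0.8],"rotation": [0.0,0.0,0.0]},
    {"slide": [25.9,-6.4,0.8],"rotation": [0.0,0.0,0.0]},
    {"slide": [26.0,-6.4,0.8],"rotation": [0.0,0.0,0.0]},
    {"slide": [25.9,-6.4,0.9],"rotation": [0.0,0.0,0.0]},
    {"slide": [0,0,0],"rotation": [0.0,0.0,0.0]}
  ]
}}

```text
time: 18.92
tool_pos: [0.3999, 0.0643, 0.4205]
tool_rot: [-0.001, 0.804, 0.595, 0.002]
contact_force: [1.8, 1.5, -5.7]
gripper_width: 0.149
```

Call:
{"fn": "jog_arm", "kwargs": {
  "increments": [
    {"slide": [0,0,0],"rotation": [0,0,0]},
    {"slide": [0,0,0],"rotation": [0,0,0]},
    {"slide": [0,0,0],"rotation": [0,0,0]},
    {"slide": [0,0,0],"rotation": [0,0,0]},
    {"slide": [19.8,0.5,17.1],"rotation": [0.0,0.0,0.0]},
    {"slide": [19.7,0.5,17.2],"rotation": [0.0,0.0,0.0]},
    {"slide": [19.8,0.5,17.1],"rotation": [0.0,0.0,0.0]},
    {"slide": [19.7,0.5,17.1],"rotation": [0.0,0.0,0.0]},
    {"slide": [19.8,0.5,17.2],"rotation": [0.0,0.0,0.0]},
    {"slide": [19.7,0.5,17.1],"rotation": [0.0,0.0,0.0]},
    {"slide": [19.8,0.5,17.1],"rotation": [0.0,0.0,0.0]},
    {"slide": [0,0,0],"rotation": [0,0,0]},
    {"slide": [0,0,0],"rotation": [0,0,0]},
    {"slide": [0,0,0],"rotation": [0,0,0]},
    {"slide": [0,0,0],"rotation": [0,0,0]},
    {"slide": [0,0,0],"rotation": [0,0,0]},
    {"slide": [0,0,0],"rotation": [0,0,0]}
  ]
}}

```text
time: 20.33
tool_pos: [0.4447, 0.1907, 0.3013]
tool_rot: [-0.0, 0.806, 0.592, 0.001]
contact_force: [-0.5, 0.2, -5.7]
gripper_width: 0.149
```

```bash
cat > chk.py <<'E'
from h import *
import sys
np.set_printoptions(precision=4,suppress=True)
s=state();print(s['time'],s['contact_force'],s['ft_torque'],s['tool_pos'],s['tool_rot'])
D=grab('side');S=grab('scene');W=grab('wrist','w'+sys.argv[1]+'.png')
a=cv2.resize(D['frame'][80:240,240:400],None,fx=2.5,fy=2.5,interpolation=2)
b=cv2.resize(S['frame'][80:240,200:360],None,fx=2.5,fy=2.5,interpolation=2)
cv2.imwrite('pics/ss'+sys.argv[1]+'.png',np.hstack([a,b]))
C=np.array([.4857,.1812,0]);X=np.array([np.cos(np.radians(-17.4)),np.sin(np.radians(-17.4)),0]);Y=np.array([-X[1],X[0],0])
for k in('chart_grip','chart_base','kickstand_foot','mat'):
    o=[]
    for n,f in(('side',D),('scene',S),('wrist',W)):
        r=place_of(k,n)
        if r and r[0]['score']>.3:o.append((f,r[0]['uv']));print(k,n,round(r[0]['score'],2),r[0]['uv'])
    if len(o)>1:t=tri(o);print('  ',t,'mat frame',(t-C)@X,(t-C)@Y)
print(state()['time'])
E
python3 chk.py 14
```

```text
20.3333 [-0.5124  0.1897 -5.6827] [0.0927 0.124  0.0636] [0.4447 0.1907 0.3013] [-0.0002  0.8062  0.5916  0.0006]
chart_grip side 0.9 [283.1, 109.4]
chart_grip scene 0.81 [262.9, 94.3]
chart_grip wrist 0.56 [319.4, 267.4]
   [0.4464 0.1858 0.3102] mat frame -0.038888122943676114 -0.007330378139961811
chart_base side 0.77 [275.0, 162.5]
chart_base scene 0.85 [261.1, 160.9]
chart_base wrist 0.63 [333.9, 174.2]
   [0.4338 0.1888 0.1107] mat frame -0.05182244778963495 -0.0082700527030793
kickstand_foot side 0.66 [295.5, 160.5]
kickstand_foot scene 0.53 [281.9, 155.3]
kickstand_foot wrist 0.76 [396.8, 180.0]
   [0.4983 0.1676 0.1241] mat frame 0.01612024997460638 -0.009209946834371806
mat side 0.7 [296.3, 185.5]
mat scene 0.98 [280.3, 191.4]
mat wrist 0.96 [348.7, 155.7]
   [0.4851 0.1801 0.0025] mat frame -0.00025235378763801793 -0.001213201384969439
21.0833
```

View pics/ss14.png

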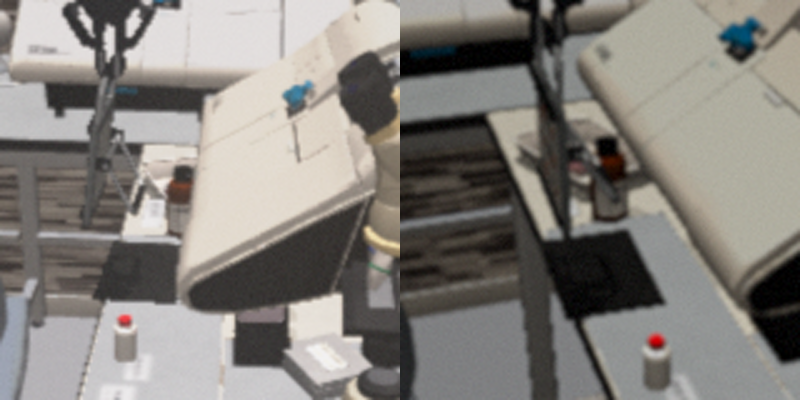

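View pics/w14.png

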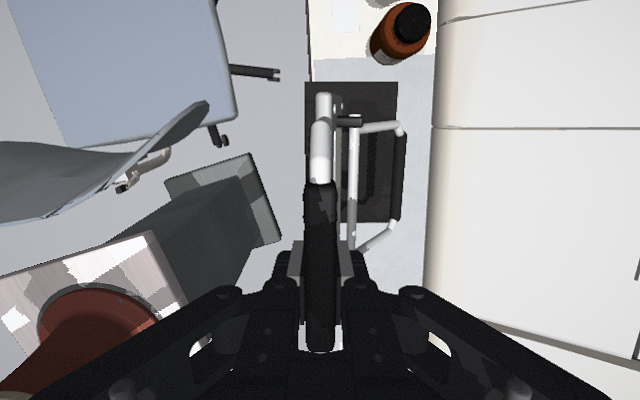

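The chart hangs square over the mat; in the wrist view the stand bar is at column 400 and the mat spans 305–398. Strip at mat x of about -0.05 m, bar 68 mm behind it. I'll lower it.

Call:
{"fn": "jog_arm", "kwargs": {
  "increments": [
    {"slide": [0,1,12],"rotation": [0,0,0]},
    {"slide": [0,1,15],"rotation": [0,0,0]},
    {"slide": [0,1,15],"rotation": [0,0,0]},
    {"slide": [0,0,15],"rotation": [0,0,0]},
    {"slide": [0,0,12],"rotation": [0,0,0]},
    {"slide": [0,0,8],"rotation": [0,0,0]},
    {"slide": [0,0,5],"rotation": [0,0,0]},
    {"slide": [0,0,3],"rotation": [0,0,0]},
    {"slide": [0,0,0],"rotation": [0,0,0]},
    {"slide": [0,0,0],"rotation": [0,0,0]},
    {"slide": [0,0,0],"rotation": [0,0,0]},
    {"slide": [0,0,0],"rotation": [0,0,0]},
    {"slide": [0,0,0],"rotation": [0,0,0]},
    {"slide": [0,0,0],"rotation": [0,0,0]}
  ]
}}

```text
time: 22.25
tool_pos: [0.4479, 0.1902, 0.216]
tool_rot: [0.0, 0.806, 0.592, 0.001]
contact_force: [1.2, 0.4, -5.8]
gripper_width: 0.152
```

```bash
python3 chk.py 15
```

```text
22.25 [ 1.2382  0.4399 -5.7602] [-0.0691 -0.1645 -0.0468] [0.4479 0.1902 0.216 ] [0.0002 0.806  0.592  0.0008]
chart_grip side 0.82 [284.1, 135.3]
chart_grip scene 0.67 [264.0, 119.9]
chart_grip wrist 0.74 [320.1, 267.7]
   [0.448  0.187  0.2259] mat frame -0.03776484983122825 -0.005727932277076958
chart_base side 0.68 [298.6, 179.3]
chart_base scene 0.73 [281.2, 191.0]
chart_base wrist 0.68 [344.4, 170.7]
   [0.4846 0.1792 0.017 ] mat frame -0.00048202067329731265 -0.0022752610167389707
kickstand_foot side 0.57 [317.4, 176.3]
kickstand_foot scene 0.58 [274.8, 163.0]
kickstand_foot wrist 0.95 [407.3, 179.3]
   [0.5266 0.1811 0.0681] mat frame 0.03906099039428553 0.012095803252346306
mat side 0.82 [296.8, 189.2]
mat scene 0.73 [279.1, 191.6]
mat wrist 0.58 [353.1, 170.3]
   [ 0.4842  0.1772 -0.0042] mat frame -0.00024627757644365506 -0.00425603141994651
23.0
```

View pics/ss15.png

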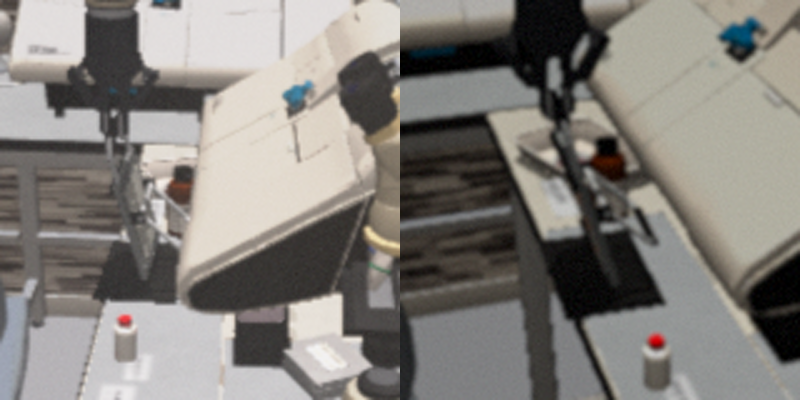

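The chart is still swinging, with its foot swung towards the analyser. I'll wait for it to settle.

Call:
{"fn": "jog_arm", "kwargs": {
  "increments": [
    {"slide": [0,0,0],"rotation": [0,0,0]},
    {"slide": [0,0,0],"rotation": [0,0,0]},
    {"slide": [0,0,0],"rotation": [0,0,0]},
    {"slide": [0,0,0],"rotation": [0,0,0]},
    {"slide": [0,0,0],"rotation": [0,0,0]},
    {"slide": [0,0,0],"rotation": [0,0,0]},
    {"slide": [0,0,0],"rotation": [0,0,0]},
    {"slide": [0,0,0],"rotation": [0,0,0]},
    {"slide": [0,0,0],"rotation": [0,0,0]},
    {"slide": [0,0,0],"rotation": [0,0,0]},
    {"slide": [0,0,0],"rotation": [0,0,0]},
    {"slide": [0,0,0],"rotation": [0,0,0]},
    {"slide": [0,0,0],"rotation": [0,0,0]},
    {"slide": [0,0,0],"rotation": [0,0,0]},
    {"slide": [0,0,0],"rotation": [0,0,0]},
    {"slide": [0,0,0],"rotation": [0,0,0]},
    {"slide": [0,0,0],"rotation": [0,0,0]},
    {"slide": [0,0,0],"rotation": [0,0,0]}
  ]
}}

```text
time: 24.5
tool_pos: [0.4473, 0.1902, 0.2152]
tool_rot: [-0.0, 0.806, 0.592, -0.0]
contact_force: [0.2, 0.4, -5.8]
gripper_width: 0.146
```

```bash
python3 - <<'E'
from h import *
for i in range(10):
    s=state();grab('wrist');r=place_of('kickstand_foot','wrist');print(s['time'],np.round(s['ft_torque'],2),r[0]['uv'] if r else None)
E
python3 chk.py 16
```

```text
24.5 [-0.04 -0.04  0.01] [393.9, 179.1]
24.6 [-0.03 -0.14 -0.01] [419.9, 179.9]
24.7 [-0.13 -0.15  0.02] None
24.8 [-0.07 -0.05  0.02] [399.9, 178.9]
24.9 [0.02 0.06 0.01] [368.5, 177.5]
25.0 [0.03 0.13 0.01] [336.6, 175.3]
25.1 [0.04 0.14 0.  ] [332.2, 172.8]
25.2 [0.   0.11 0.01] None
25.3 [-0.02 -0.   -0.01] [388.1, 175.6]
25.4 [-0.03 -0.18  0.04] [416.6, 179.6]
25.5 [ 0.5732  0.176  -5.3571] [-0.0892 -0.1708  0.0023] [0.4476 0.1902 0.2156] [-0.      0.806   0.592   0.0003]
chart_grip side 0.56 [283.4, 131.5]
chart_grip scene 0.75 [264.2, 124.6]
chart_grip wrist 0.8 [320.2, 264.3]
   [0.4469 0.1882 0.2256] mat frame -0.039153497639985144 -0.0049301146627231986
chart_base side 0.93 [298.3, 182.8]
chart_base scene 0.88 [279.1, 183.0]
chart_base wrist 0.86 [341.1, 171.9]
   [0.4828 0.182  0.0226] mat frame -0.003006122412605348 -9.827679318930518e-05
kickstand_foot side 0.55 [314.5, 175.9]
kickstand_foot scene 0.73 [301.1, 172.6]
kickstand_foot wrist 0.61 [400.5, 177.7]
   [0.5433 0.1613 0.0512] mat frame 0.06091951927984047 -0.001740006878230391
mat side 0.66 [298.0, 186.3]
mat scene 0.92 [277.2, 192.2]
mat wrist 0.67 [353.7, 170.0]
   [0.4841 0.1795 0.0004] mat frame -0.0010394031494473362 -0.0021027605366765274
26.25
```

View pics/ss16.png

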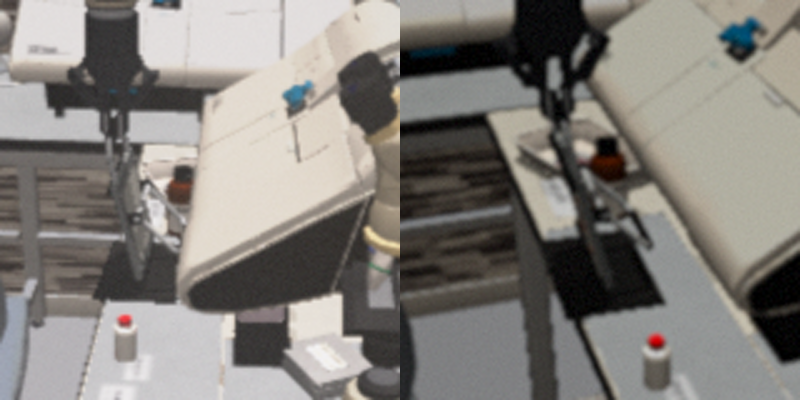

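View pics/w16.png

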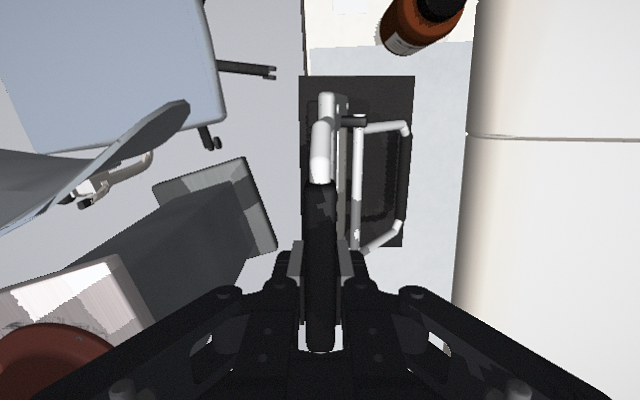

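The chart swings about ±12° and barely damps. I'll lower it gradually so the strip grazes the mat and friction stops the swing.

Call:
{"fn": "jog_arm", "kwargs": {
  "increments": [
    {"slide": [0,0,2.5],"rotation": [0,0,0]},
    {"slide": [0,0,2.5],"rotation": [0,0,0]},
    {"slide": [0,0,2],"rotation": [0,0,0]},
    {"slide": [0,0,0.6],"rotation": [0,0,0]},
    {"slide": [0,0,0.3],"rotation": [0,0,0]},
    {"slide": [0,0,0.3],"rotation": [0,0,0]},
    {"slide": [0,0,0.3],"rotation": [0,0,0]},
    {"slide": [0,0,0.3],"rotation": [0,0,0]},
    {"slide": [0,0,0.3],"rotation": [0,0,0]},
    {"slide": [0,0,0.3],"rotation": [0,0,0]},
    {"slide": [0,0,0.3],"rotation": [0,0,0]},
    {"slide": [0,0,0.3],"rotation": [0,0,0]},
    {"slide": [0,0,0.3],"rotation": [0,0,0]},
    {"slide": [0,0,0.3],"rotation": [0,0,0]}
  ]
}}

```text
time: 27.42
tool_pos: [0.4475, 0.1903, 0.2052]
tool_rot: [-0.0, 0.806, 0.592, 0.0]
contact_force: [0.2, -0.3, -1.8]
gripper_width: 0.146
```

```bash
cat > sw.py <<'E'
from h import *
for i in range(6):
    s=state();grab('wrist');r=place_of('kickstand_foot','wrist');print(round(s['time'],2),np.round(s['contact_force'],1),np.round(s['ft_torque'],2),round(s['tool_pos'][2],4),r[0]['uv'] if r else None)
E
python3 sw.py
```

```text
27.42 [ 0.2 -0.3 -1.8] [-0.08 -0.04 -0.01] 0.2052 [385.0, 176.9]
27.52 [-0.2  0.1 -2. ] [-0.11  0.01 -0.  ] 0.2052 None
27.62 [ 0.   0.2 -1.6] [-0.07  0.04  0.  ] 0.2052 [388.7, 179.4]
27.72 [ 0.2  1.6 -1.1] [-0.09 -0.01  0.01] 0.2052 [386.6, 179.2]
27.82 [ 0.8 -0.4 -1.5] [-0.05 -0.02 -0.01] 0.2052 [387.5, 177.8]
27.92 [-0.5 -0.3 -0.5] [-0.05 -0.03 -0.03] 0.2052 [384.8, 178.8]
```

The swing has stopped and the strip now carries most of the weight.

```bash
python3 chk.py 17
```

```text
28.0167 [-0.0461  1.3429 -0.0132] [-0.0441  0.0396  0.0101] [0.4475 0.1904 0.2052] [-0.0003  0.8059  0.592   0.0004]
chart_grip side 0.76 [285.3, 136.9]
chart_grip scene 0.84 [262.8, 127.2]
chart_grip wrist 0.95 [320.4, 268.0]
   [0.4473 0.187  0.2125] mat frame -0.038327018408967954 -0.005973021834719437
chart_base side 0.59 [288.2, 186.7]
chart_base scene 0.91 [270.4, 186.7]
   [0.4545 0.1824 0.0136] mat frame -0.03014278566165208 -0.008192051313214068
kickstand_foot side 0.45 [305.5, 184.2]
kickstand_foot scene 0.56 [289.9, 179.0]
   [0.5198 0.172  0.0245] mat frame 0.03525612875259769 0.00142887701029351
mat side 0.59 [295.0, 186.9]
mat scene 0.82 [280.1, 190.8]
mat wrist 0.88 [354.6, 170.3]
   [0.4833 0.1791 0.0014] mat frame -0.0016720787324177359 -0.0026881706416608518
28.7667
```

View pics/ss17.png

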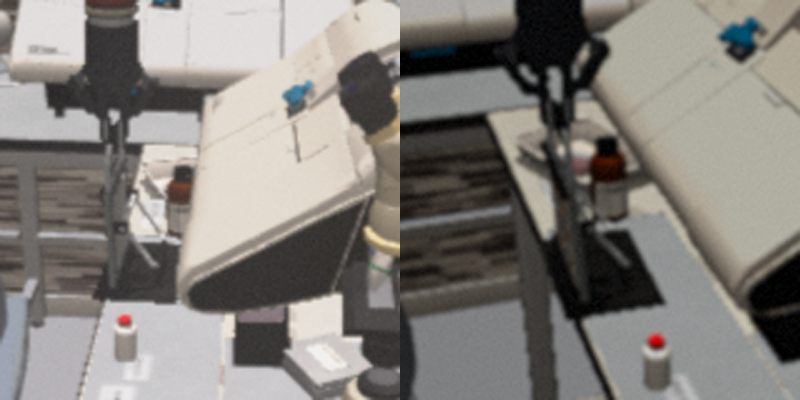

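View pics/w17.png

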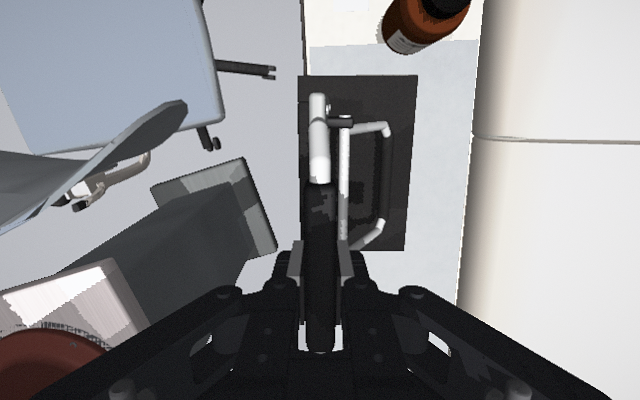

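The strip sits at about mat x -0.03 to -0.04 m. I'd like a little more room from the lip, so I'll lift 3 mm, shift 8 mm towards the robot and set down again.

Call:
{"fn": "jog_arm", "kwargs": {
  "increments": [
    {"slide": [0,0,-2],"rotation": [0,0,0]},
    {"slide": [0,-1,-1],"rotation": [0,0,0]},
    {"slide": [0,-1,0],"rotation": [0,0,0]},
    {"slide": [0,-1,0],"rotation": [0,0,0]},
    {"slide": [0,-1,0],"rotation": [0,0,0]},
    {"slide": [0,-1,0],"rotation": [0,0,0]},
    {"slide": [0,-1,0],"rotation": [0,0,0]},
    {"slide": [0,-1,0],"rotation": [0,0,0]},
    {"slide": [0,-1,0],"rotation": [0,0,0]},
    {"slide": [0,0,1.5],"rotation": [0,0,0]},
    {"slide": [0,0,0.3],"rotation": [0,0,0]},
    {"slide": [0,0,0.2],"rotation": [0,0,0]},
    {"slide": [0,0,0.2],"rotation": [0,0,0]},
    {"slide": [0,0,0.2],"rotation": [0,0,0]},
    {"slide": [0,0,0.2],"rotation": [0,0,0]},
    {"slide": [0,0,0.2],"rotation": [0,0,0]},
    {"slide": [0,0,0.2],"rotation": [0,0,0]},
    {"slide": [0,0,0.2],"rotation": [0,0,0]}
  ]
}}

```text
time: 30.27
tool_pos: [0.4402, 0.1929, 0.2055]
tool_rot: [-0.0, 0.806, 0.592, 0.001]
contact_force: [-0.1, 1.2, -0.7]
gripper_width: 0.148
```

```bash
python3 sw.py; python3 chk.py 18
```

```text
30.27 [-0.1  1.2 -0.7] [0.1  0.04 0.01] 0.2055 [383.8, 176.3]
30.37 [0.5 1.  0.2] [ 0.14 -0.06  0.03] 0.2054 [386.4, 179.7]
30.47 [0.2 1.5 0.9] [ 0.15 -0.06 -0.02] 0.2054 [385.4, 178.7]
30.57 [1.7 1.8 1.3] [ 0.23 -0.1  -0.01] 0.2054 [386.0, 177.9]
30.67 [0.7 1.4 2.4] [ 0.2  -0.04  0.1 ] 0.2054 [383.2, 176.8]
30.77 [-0.2  3.2  3.2] [ 0.27 -0.1   0.07] 0.2054 [383.4, 177.3]
30.8667 [1.1464 2.4891 4.2791] [ 0.2553 -0.1156  0.0275] [0.4401 0.1929 0.2053] [-0.0003  0.8059  0.592   0.0008]
chart_grip side 0.67 [281.8, 136.7]
chart_grip scene 0.95 [260.8, 125.9]
chart_grip wrist 0.94 [320.8, 267.7]
   [0.4393 0.1898 0.2146] mat frame -0.04680194498623722 -0.0056825689026089605
chart_base side 0.64 [283.1, 182.4]
chart_base scene 0.83 [264.7, 187.0]
   [0.4326 0.1755 0.0306] mat frame -0.04896175814666656 -0.0213241651229034
kickstand_foot side 0.7 [302.6, 180.6]
kickstand_foot scene 0.52 [287.1, 179.4]
kickstand_foot wrist 0.78 [386.5, 175.8]
   [0.5081 0.1734 0.033 ] mat frame 0.023727682587611522 -0.0007073250255616094
mat side 0.73 [298.2, 187.9]
mat scene 0.92 [279.1, 191.9]
mat wrist 0.79 [362.8, 169.6]
   [ 0.4876  0.1802 -0.004 ] mat frame 0.0020777222531614755 -0.00044222849868483325
31.6167
```

View pics/ss18.png

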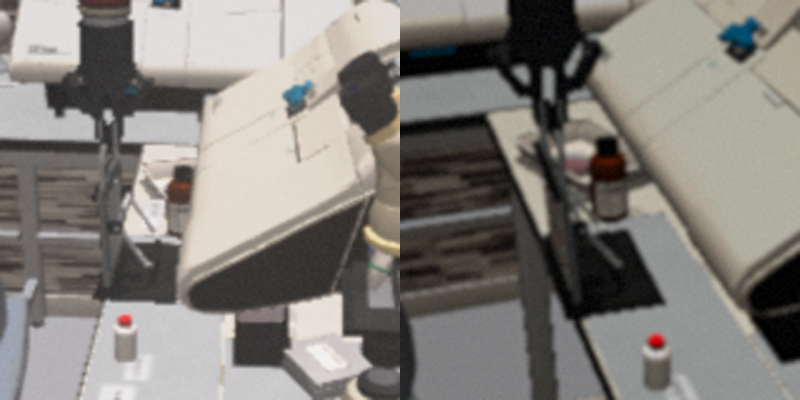

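Run:
```python
from h import *
C=np.array([.4857,.1812,0]);X=np.array([np.cos(np.radians(-17.4)),np.sin(np.radians(-17.4)),0]);Y=np.array([-X[1],X[0],0])
D=grab('side');S=grab('scene')
for f,uv,z in((D,(283.1,182.4),.009),(S,(264.7,187.),.009),(D,(302.6,180.6),.03),(S,(287.1,179.4),.03)):
    t=atz(f,uv,z)-C;print(t@X,t@Y)
for dx in(-.047,-.04,-.035):
    print(dx,[proj(f,C+X*dx+Y*y+[0,0,.009])[0].round(1) for f in(D,S) for y in(-.083,.073)])
cv2.imwrite('pics/z18.png',np.hstack([cv2.resize(D['frame'][140:205,265:330],None,fx=6,fy=6,interpolation=2),cv2.resize(S['frame'][140:215,240:305],None,fx=6,fy=6,interpolation=2)[:390]]))
print(state()['contact_force'])
```

```text
-0.05657223713815251 0.024133138008733106
-0.044338010820577645 0.012078468115135164
0.021955436322481692 0.006759402583889345
0.027216922777878988 0.003379328760224064
-0.047 [array([280.9, 195.6]), array([287.5, 177.1]), array([269.7, 202.9]), array([260.5, 177.9])]
-0.04 [array([282.8, 195.7]), array([289.2, 177.2]), array([272. , 202.5]), array([262.6, 177.6])]
-0.035 [array([284.2, 195.7]), array([290.4, 177.3]), array([273.7, 202.3]), array([264.1, 177.4])]
[0.92344962 2.54851845 5.54911507]
```

View pics/z18.png

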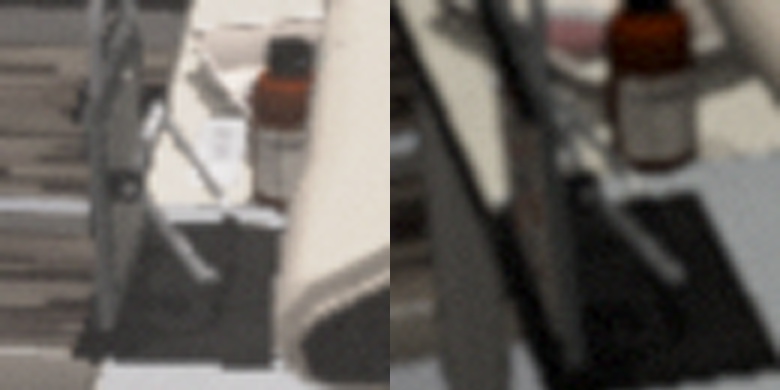

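Strip at mat x of about -0.042 m and the handle 5 mm in front of it, so the bar should land near +0.028 m. I'll lean the chart back along the arc about the strip.

Run:
```python
import numpy as np
h=lambda x:np.sqrt(207**2-x**2)
xs=[-5,-3,0,5,10,16,22,28,34,40,46,52,57,62,65,67,69]
print([(xs[i+1]-xs[i],round(h(xs[i])-h(xs[i+1]),2)) for i in range(len(xs)-1)])
```

```text
[(2, np.float64(-0.04)), (3, np.float64(-0.02)), (5, np.float64(0.06)), (5, np.float64(0.18)), (6, np.float64(0.38)), (6, np.float64(0.55)), (6, np.float64(0.73)), (6, np.float64(0.91)), (6, np.float64(1.09)), (6, np.float64(1.27)), (6, np.float64(1.46)), (5, np.float64(1.36)), (5, np.float64(1.5)), (3, np.float64(0.97)), (2, np.float64(0.67)), (2, np.float64(0.7))]
```

Call:
{"fn": "jog_arm", "kwargs": {
  "increments": [
    {"slide": [0,2,0],"rotation": [0,0,0]},
    {"slide": [0,3,0],"rotation": [0,0,0]},
    {"slide": [0,5,0.1],"rotation": [0,0,0]},
    {"slide": [0,5,0.2],"rotation": [0,0,0]},
    {"slide": [0,6,0.4],"rotation": [0,0,0]},
    {"slide": [0,6,0.55],"rotation": [0,0,0]},
    {"slide": [0,0,0],"rotation": [0,0,0]}
  ]
}}

```text
time: 32.3
tool_pos: [0.4667, 0.1845, 0.2039]
tool_rot: [0.0, 0.806, 0.592, 0.001]
contact_force: [2.4, 2.3, 6.7]
gripper_width: 0.145
```

```bash
python3 chk.py 19
```

```text
32.3 [2.3521 2.3023 6.709 ] [ 0.3357 -0.2796 -0.0597] [0.4667 0.1845 0.2039] [0.     0.8061 0.5917 0.0009]
chart_grip side 0.91 [290.0, 136.7]
chart_grip scene 0.92 [268.9, 124.4]
chart_grip wrist 0.91 [320.0, 268.0]
   [0.4654 0.1837 0.2156] mat frame -0.020065269946030237 -0.0037079734279799703
chart_base side 0.73 [286.6, 183.7]
chart_base scene 0.84 [266.4, 185.4]
   [0.4502 0.2001 0.0147] mat frame -0.03956147476231006 0.007411881635113561
kickstand_foot side 0.6 [304.9, 185.3]
kickstand_foot scene 0.52 [290.4, 182.3]
kickstand_foot wrist 0.84 [359.2, 178.2]
   [0.5129 0.1664 0.0196] mat frame 0.030413439422428478 -0.005961651816674353
mat side 0.62 [299.9, 187.8]
mat scene 0.7 [279.6, 193.4]
mat wrist 0.6 [335.6, 172.3]
   [ 0.488   0.1772 -0.0051] mat frame 0.0033497711247745996 -0.003093808508852294
33.05
```

View pics/ss19.png

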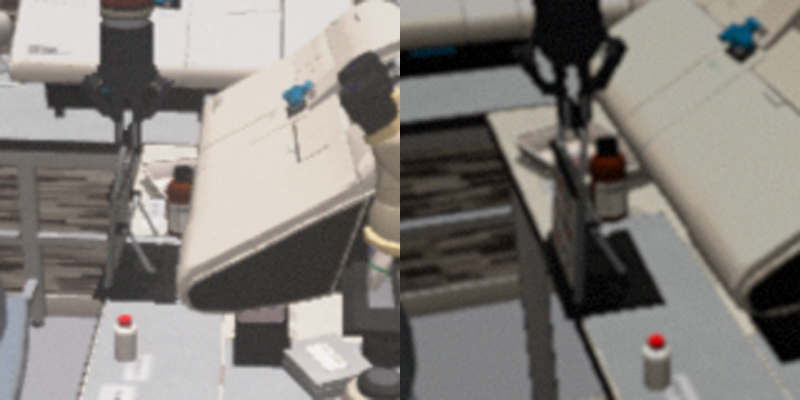

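The strip is holding its place (crop 575,300) and the chart is leaning back. I'll continue the arc.

Call:
{"fn": "jog_arm", "kwargs": {
  "increments": [
    {"slide": [0,6,0.7],"rotation": [0,0,0]},
    {"slide": [0,6,0.9],"rotation": [0,0,0]},
    {"slide": [0,6,1.1],"rotation": [0,0,0]},
    {"slide": [0,6,1.3],"rotation": [0,0,0]},
    {"slide": [0,6,1.45],"rotation": [0,0,0]},
    {"slide": [0,5,1.35],"rotation": [0,0,0]},
    {"slide": [0,5,1.5],"rotation": [0,0,0]},
    {"slide": [0,0,0],"rotation": [0,0,0]}
  ]
}}

```text
time: 33.72
tool_pos: [0.5051, 0.1723, 0.1953]
tool_rot: [0.0, 0.806, 0.592, 0.001]
contact_force: [4.0, 2.0, 5.1]
gripper_width: 0.147
```

```bash
python3 chk.py 20
```

```text
33.7167 [4.035  1.9952 5.0584] [ 0.2656 -0.536  -0.0281] [0.5051 0.1723 0.1953] [0.0002 0.8062 0.5916 0.001 ]
chart_grip side 0.64 [302.2, 136.1]
chart_grip scene 0.7 [303.6, 235.3]
chart_grip wrist 0.63 [320.9, 269.9]
   [0.4719 0.0554 0.0928] mat frame 0.024476087679659787 -0.12416948166324496
chart_base side 0.82 [287.2, 185.6]
chart_base scene 0.93 [267.9, 188.4]
chart_base wrist 0.62 [259.0, 174.5]
   [0.4482 0.1909 0.0105] mat frame -0.03872767891782057 -0.0019405711724550764
kickstand_foot side 0.46 [302.8, 187.4]
kickstand_foot scene 0.55 [289.9, 186.6]
   [0.5027 0.143  0.022 ] mat frame 0.02761169336184759 -0.03133109638838869
mat side 0.75 [296.8, 184.2]
mat scene 0.66 [280.6, 191.9]
mat wrist 0.93 [300.7, 174.8]
   [0.4853 0.1768 0.0062] mat frame 0.0008953406563127469 -0.004360501984338232
34.4667
```

View pics/ss20.png

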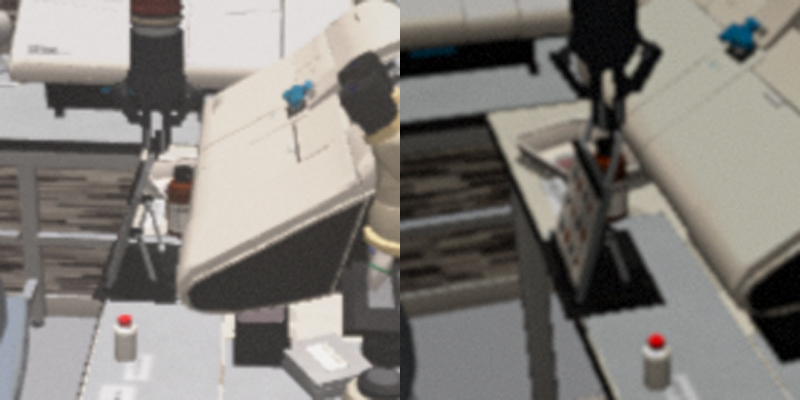

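View pics/w20.png

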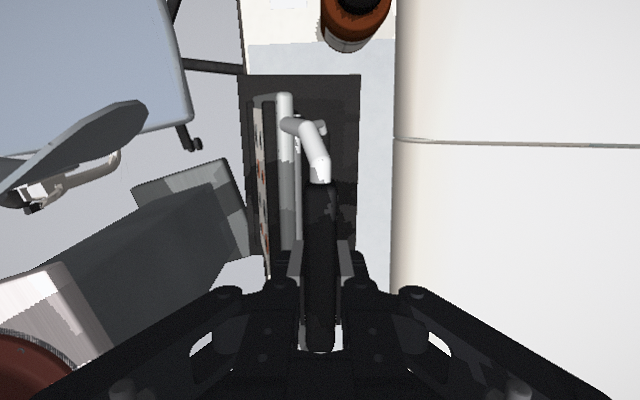

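Call:
{"fn": "jog_arm", "kwargs": {
  "increments": [
    {"slide": [0,2,0.65],"rotation": [0,0,0]},
    {"slide": [0,2,0.65],"rotation": [0,0,0]},
    {"slide": [0,1.5,0.5],"rotation": [0,0,0]},
    {"slide": [0,1.5,0.5],"rotation": [0,0,0]},
    {"slide": [0,0,0],"rotation": [0,0,0]},
    {"slide": [0,0,0],"rotation": [0,0,0]}
  ]
}}

```text
time: 34.97
tool_pos: [0.5104, 0.1706, 0.1932]
tool_rot: [-0.001, 0.806, 0.592, -0.0]
contact_force: [-0.4, 2.2, 7.3]
gripper_width: 0.147
```

```bash
python3 chk.py 21
```

```text
34.9667 [-0.4191  2.1801  7.2896] [ 0.34    0.0416 -0.0122] [0.5104 0.1706 0.1932] [-0.0006  0.806   0.5919 -0.0001]
chart_grip side 0.94 [306.1, 139.2]
chart_grip scene 0.79 [289.3, 127.8]
chart_grip wrist 0.55 [321.0, 264.1]
   [0.5175 0.1676 0.2035] mat frame 0.034378044500277934 -0.0034771534756805394
chart_base side 0.88 [285.5, 184.8]
chart_base scene 0.68 [265.8, 187.1]
chart_base wrist 0.98 [253.5, 173.9]
   [0.4449 0.1937 0.0135] mat frame -0.04270418825716819 -0.00026762929469801515
kickstand_foot side 0.58 [303.7, 190.4]
kickstand_foot scene 0.56 [287.6, 186.2]
   [ 0.5144  0.1796 -0.0049] mat frame 0.027886793099259195 0.007059588063058625
mat side 0.8 [296.2, 186.3]
mat scene 0.85 [279.1, 191.9]
mat wrist 0.64 [294.6, 174.1]
   [0.483  0.1782 0.0013] mat frame -0.0016809520226192176 -0.0036195426118430163
35.7167
```

View pics/ss21.png

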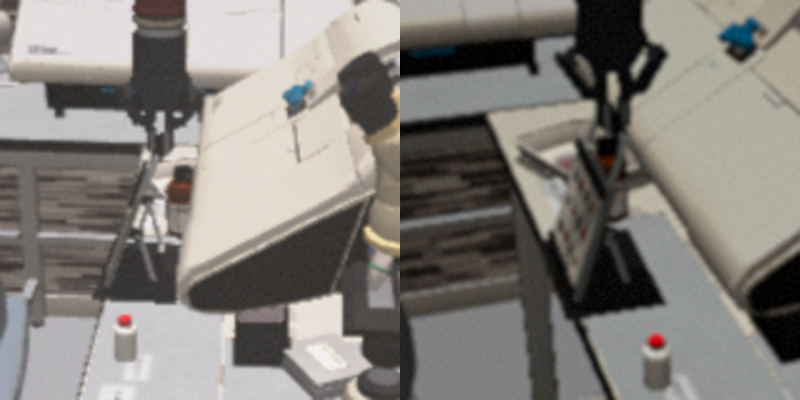

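The moment about the handle has vanished: the bar has landed and is carrying load. Strip at mat x -0.043 m, bar at +0.028 m. I'll ease the pressure slightly, open a little and rise straight up.

Call:
{"fn": "jog_arm", "kwargs": {
  "increments": [
    {"slide": [0,0,-0.4],"rotation": [0,0,0]},
    {"slide": [0,0,-0.3],"rotation": [0,0,0]},
    {"slide": [0,0,0],"rotation": [0,0,0]},
    {"slide": [0,0,0],"rotation": [0,0,0]}
  ]
}}

```text
time: 36.05
tool_pos: [0.5099, 0.1706, 0.1932]
tool_rot: [-0.001, 0.806, 0.592, -0.001]
contact_force: [-0.6, 1.5, 5.6]
gripper_width: 0.15
```

Call:
{"fn": "jog_arm", "kwargs": {
  "increments": [
    {"slide": [0,0,0],"rotation": [0,0,0]},
    {"slide": [0,0,0],"rotation": [0,0,0]},
    {"slide": [0,0,0],"rotation": [0,0,0]},
    {"slide": [0,0,0],"rotation": [0,0,0]},
    {"slide": [0,0,0],"rotation": [0,0,0]},
    {"slide": [0,0,0],"rotation": [0,0,0]}
  ],
  "fingers": 0.32
}}

```text
time: 36.55
tool_pos: [0.51, 0.1704, 0.1929]
tool_rot: [-0.001, 0.806, 0.592, -0.001]
contact_force: [0.5, -0.7, -1.1]
gripper_width: 0.321
```

```bash
python3 chk.py 22
```

```text
36.55 [ 0.539  -0.6645 -1.0677] [-0.0151  0.0082  0.0062] [0.51   0.1704 0.1929] [-0.0005  0.806   0.592  -0.0005]
chart_grip side 0.95 [300.8, 139.9]
chart_grip scene 0.92 [285.5, 126.1]
chart_grip wrist 0.68 [314.0, 264.0]
   [0.507  0.1708 0.205 ] mat frame 0.023407571782479958 -0.003597803771276398
chart_base side 0.63 [403.4, 293.4]
chart_base scene 0.76 [265.9, 186.0]
chart_base wrist 0.8 [250.9, 175.5]
   [ 0.5451  0.0441 -0.0886] mat frame 0.09765929122779876 -0.1130513715601218
kickstand_foot side 0.65 [303.3, 188.4]
kickstand_foot scene 0.54 [288.3, 187.0]
   [0.5087 0.1642 0.0071] mat frame 0.02706820973901422 -0.009350948209939536
mat side 0.57 [297.0, 187.7]
mat scene 0.88 [278.8, 191.1]
mat wrist 0.97 [294.2, 171.0]
   [ 0.4847  0.181  -0.002 ] mat frame -0.0009340509871404175 -0.00047323039120998546
37.3
```

View pics/w22.png

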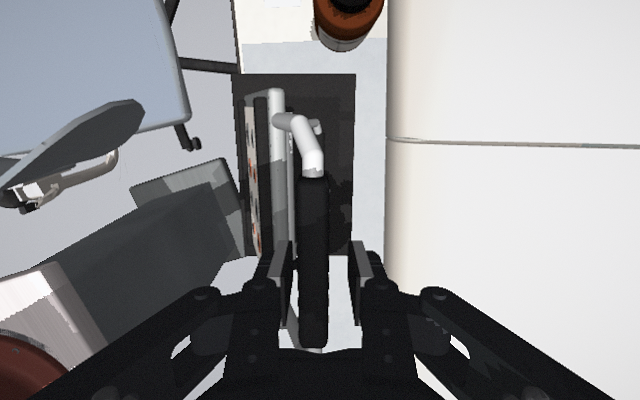

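The sleeve is free at column 314, between fingers at 280 and 358, and the chart stands. I'll withdraw straight up.

Call:
{"fn": "jog_arm", "kwargs": {
  "increments": [
    {"slide": [0,-1.5,0],"rotation": [0,0,0]},
    {"slide": [0,-1,-3],"rotation": [0,0,0]},
    {"slide": [0,0,-8],"rotation": [0,0,0]},
    {"slide": [0,0,-12],"rotation": [0,0,0]},
    {"slide": [0,0,-15],"rotation": [0,0,0]},
    {"slide": [0,0,-20],"rotation": [0,0,0]},
    {"slide": [0,0,-25],"rotation": [0,0,0]},
    {"slide": [0,0,-25],"rotation": [0,0,0]},
    {"slide": [0,0,-25],"rotation": [0,0,0]},
    {"slide": [0,-10,-10],"rotation": [0,0,0]},
    {"slide": [-10,-20,0],"rotation": [0,0,0]},
    {"slide": [-20,-20,0],"rotation": [0,0,0]},
    {"slide": [-20,-20,0],"rotation": [0,0,0]},
    {"slide": [0,0,0],"rotation": [0,0,0]}
  ]
}}

```text
time: 38.47
tool_pos: [0.4229, 0.1436, 0.337]
tool_rot: [-0.0, 0.806, 0.592, 0.0]
contact_force: [1.0, 1.1, 0.5]
gripper_width: 0.321
```

```bash
python3 chk.py 23
python3 - <<'E'
from h import *
D=grab('side');S=grab('scene')
cv2.imwrite('pics/z23.png',np.hstack([cv2.resize(D['frame'][120:215,260:345],None,fx=4.5,fy=4.5,interpolation=2),cv2.resize(S['frame'][110:205,240:325],None,fx=4.5,fy=4.5,interpolation=2)]))
for k in('stain_bottle','dropper_bottle','swab_box'):
    print(k,[(n,np.round(r[0]['uv'],1),round(r[0]['score'],2)) for n in('scene','side') for r in [place_of(k,n)] if r])
E
```

```text
38.4667 [1.0347 1.1185 0.5159] [ 0.0529 -0.048   0.0061] [0.4229 0.1436 0.337 ] [-0.0002  0.806   0.5919  0.    ]
chart_grip side 0.91 [303.8, 140.6]
chart_grip scene 0.84 [283.6, 127.8]
chart_grip wrist 0.94 [400.4, 129.5]
   [0.5095 0.173  0.2003] mat frame 0.025173688904359455 -0.0007209790113274805
chart_base side 0.98 [285.9, 184.9]
chart_base scene 0.56 [263.2, 186.6]
chart_base wrist 0.55 [319.2, 119.8]
   [0.4416 0.195  0.0144] mat frame -0.04617450714310876 -4.577224119734566e-05
kickstand_foot side 0.65 [302.9, 189.3]
kickstand_foot scene 0.58 [287.9, 189.6]
kickstand_foot wrist 0.56 [368.4, 120.5]
   [ 0.5093  0.1698 -0.0025] mat frame 0.025958779695516503 -0.0037901397647540198
mat side 0.67 [298.4, 188.5]
mat scene 0.78 [279.5, 191.7]
   [ 0.4929  0.1934 -0.0131] mat frame 0.0032761761712071396 0.01377366116633547
39.2167
stain_bottle [('scene', array([283.6, 166.6]), 0.82), ('side', array([318.5, 174. ]), 0.68)]
dropper_bottle [('scene', array([299. , 235.2]), 0.72), ('side', array([288.6, 221.6]), 0.64)]
swab_box [('scene', array([471.2, 281.3]), 0.62), ('side', array([400.5, 290.8]), 0.74)]
```

View pics/z23.png

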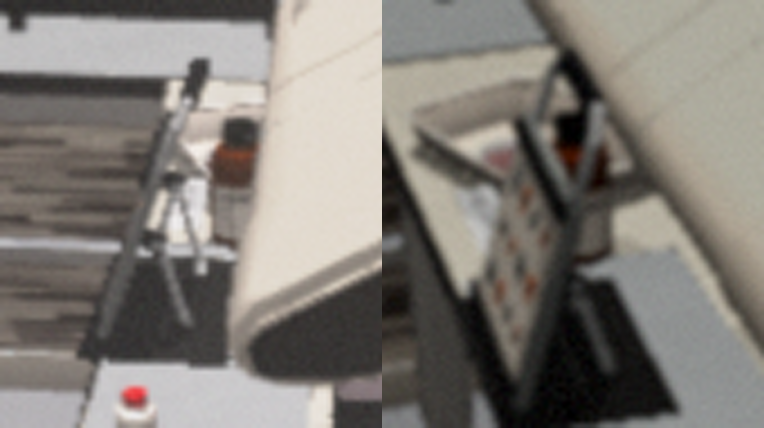

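View pics/w23.png

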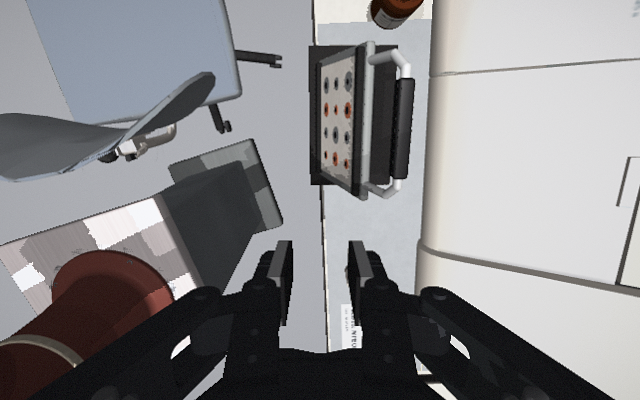

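The chart stands alone on the mat, its printed face towards the robot, with the strip inside the front edge and the bystanders in place. Handing in.

```bash
python3 -c "
from h import *
print(manip.job_done(),state()['time'])"
```

```text
the job is handed in; nothing more can be done
the job is handed in; nothing more can be done
```

The chart is standing on its own on the black mat, leaning back on the open kickstand with its printed face towards the robot. I handed the job in at about 39 s of the 69 s allowed; no verdict is reported.

**What I did**
- **Kickstand:** I pinched the foot bar and swung it about the hinge. At the end the chart moved along with the stand instead of it opening further, so it had reached its stop.
- **Lift and carry:** I lifted the chart by the handle sleeve until it hung upright. I then carried it high past the analyser to above the mat.
- **Swing:** Over the mat it was still swinging about ±12°. I stopped that by letting the foot strip graze the mat.
- **Setting down:** I lifted it 3 mm, moved it 8 mm back from the analyser lip, and set it down. Then I leaned it back about the strip until the bar took load, opened the fingers and backed away.

**Last checks**

| Check | Measured | Required |
|---|---|---|
| Foot strip, mat x | about -0.046 m | -0.0625 to 0 m |
| Foot bar, mat x | about +0.026 m | 0 to +0.0625 m |
| Strip and bar, mat y | within 4 mm of the centre line | strip 40 mm, bar 58 mm |
| Lean | about 18–20° | 12.5–23.5° |

- **Square to the mat:** It looked square in the wrist picture; I did not measure the angle.
- **Gripper:** It was clear of the chart.
- **Bystanders:** The swab box was within 2 pixels of its first view in both cameras. The stain bottle read 5 pixels off in the side view and the dropper bottle 4 in the scene view, but each was within about 3 in the other camera. I took these as detector scatter.

**Weak points**
- Triangulated heights were noisy by up to about 12 mm: the bar read -2.5 mm and the strip 14 mm. I judged the contact from forces and pictures instead.
- I did not measure the kickstand's final angle directly. Folded out on the bench it fitted 0.5–0.6 rad, and the standing lean fits fully open.

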